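Move a hot slide tray from the warmer to the staining bridge with the lifter

TASK

The smears are dry: pull the lifter up out of its two spring clips, slide its blade under the hot slide tray on the slide warmer (the warmer's back lip stops the tray from running away) and carry the tray on the blade, kept level, to the staining basin. Lower it squarely onto the middle of the two rods, with the blade between the rods, draw the blade out towards you, and snap the lifter back into its clips. Never touch the hot tray with the gripper, do not drop it, and leave everything else on the bench where it stands.

Things in the scene. Friction and masses are not known exactly. Their poses are not given: they have to be found in the camera images.
- lifter: Steel lifter (flat turner), 280 mm long, 150 g. Origin: on the handle's axis, mid grip; +x to the blade, +z up. Grip: black bar, x -32 to 32 mm, 20 mm wide and high; taken from above across its width. Round 14 mm shanks run on from both its ends (x -76 to -32, 32 to 75), 18 mm ball at the tail. Neck, 22 mm wide, slopes from the axis at x=73 to the blade at x=95. It starts in its clips.
- blade_mid (a point): Centre of the lifter's blade, 142 mm ahead of the lifter's origin and 39 mm below it. The blade is flat and level: 100 mm long (x 92 to 192 in the lifter's frame), 64 mm wide, 2 mm thick, its underside 40 mm and its top 38 mm below the handle's axis.
- cliprail: Fixed wooden rail, 160 (x) by 54 by 14 mm high, with two steel spring clips (74 mm high, 14 mm long) at x -52 and +52 mm, open upward; origin at the centre of its underside. The jaws yield to a straight pull up of 10 to 18 N (free after 15 mm) and to a like push straight down; flared lips guide a shank in from 4 mm off sideways.
- clip_home (a point): Where the lifter's origin is when it is home in the clips: 58 mm above the clip rail's origin, the lifter's axes then parallel to the rail's (blade over its +x end).
- tray: Hot pressed-aluminium slide tray, 90 g, four glass slides in it. Base 84 mm (x) by 120 mm (y), 2.5 mm thick; rims flare outward all round, 30 degrees above level: overall 105 by 141 mm, 7 mm high. Origin: centre of underside. Loose on the warmer, x roughly along the warmer's x, 5 to 35 mm short of its lip. A blade pushed along the plate shoves it to the lip, then slips under rim and base.
- warmer: Fixed slide warmer: white case, 200 mm (x) by 300 mm (y), dark steel top plate 62 mm above the bench. Origin: centre of its underside; its front with the controls faces -x. A turned-up lip runs along the whole back edge, inner face at x=+95 mm, 14 mm higher than the plate; the other three sides are open and flush.
- basin: White staining basin, 260 mm (x) by 220 mm (y), 60 mm high, with the staining bridge: two level 10 mm steel rods along x at y -46 and +46 mm, 270 mm long, tops 88 mm above the bench, 82 mm free between them. Cross bars on the front and back rims carry them; between the rods all is free above 64 mm. Origin: centre of the underside. A well-set tray has its origin at x=0, y=0, z=88 mm in this frame.
- petri: Closed Petri dish, 86 mm diameter, 16 mm high, loose on the warmer beside the tray, origin at the centre of its underside. To be left alone.
- oil: Small amber oil bottle, 28 mm diameter, 70 mm high, standing beyond the clip rail; origin at the centre of its underside. To be left alone.
- beaker: Small green glass beaker, 60 mm diameter, 70 mm high; origin at the centre of its underside. To be left alone.
- stain: Amber stain bottle, 56 mm diameter, 125 mm high; origin at the centre of its underside. To be left alone.
- slidebox: Grey slide box, 85 by 55 by 32 mm, near the back; origin at the centre of its underside. To be left alone.
- dropper: White jar, 40 mm diameter, 85 mm high; origin at the centre of its underside. To be left alone.
- kidney: White kidney dish, about 230 by 120 mm, 42 mm high, on the right near the robot; origin under its middle. To be left alone.
Things that resemble listed ones, but are neither listed nor needed, are in the scene too. Leave any green look-alike of the cliprail alone.

How it is judged:
On the way, in this order (a step that is already met when the one before it is completed fails the run):
1. the lifter is pulled up free of its clips, the tray still on the warmer (z of lifter in the frame of cliprail above 0.085 m and z of tray in the frame of warmer below 0.068 m), for 0.1 s.
2. the tray is carried on the lifter's blade, level and at least 15 mm clear of the warmer's plate (z of tray in the frame of warmer above 0.077 m and contact force between lifter and tray above 0.3 N and horizontal distance between blade_mid and tray below 0.04 m and angle between tray's own z axis and vertical below 0.2 rad), for 0.2 s.
3. the tray rests on both rods of the staining bridge and the blade has been drawn out from under it (z of tray in the frame of basin between 0.085 and 0.091 m and x of tray in the frame of basin between -0.04 and 0.04 m and y of tray in the frame of basin between -0.015 and 0.015 m and angle between the x axis of tray and the x axis of basin, either way round below 0.2 rad and angle between tray's own z axis and vertical below 0.06 rad and contact force between tray and basin above 0.2 N and horizontal distance between blade_mid and tray above 0.095 m and contact force between lifter and tray below 0.05 N), for 0.2 s.
At the end, for the whole second after the job is handed in: The tray lies still and level on both rods, within 40 mm along and 15 mm across of the bridge's middle, less than 0.2 rad from square; the lifter is back in both clips as it was, still, within 4 mm of its home height and 15 mm along the rail (z of tray in the frame of basin between 0.085 and 0.091 m and x of tray in the frame of basin between -0.04 and 0.04 m and y of tray in the frame of basin between -0.015 and 0.015 m and angle between the x axis of tray and the x axis of basin, either way round below 0.2 rad and angle between tray's own z axis and vertical below 0.06 rad and contact force between tray and basin above 0.2 N and z of lifter in the frame of cliprail between 0.054 and 0.062 m and y of lifter in the frame of cliprail between -0.004 and 0.004 m and x of lifter in the frame of cliprail between -0.015 and 0.015 m and angle between the x axis of lifter and the x axis of cliprail, either way round below 0.06 rad and angle between lifter's own z axis and vertical below 0.08 rad and linear speed of each of tray, lifter below 0.02 m/s); the robot touches nothing.
It fails at once if the gripper or arm touches the hot tray (contact force between any of the fingers, the arm and tray above 0.3 N).
It fails at once if the tray is tilted by more than 0.3 rad (angle between tray's own z axis and vertical above 0.3 rad).
It fails at once if the tray is dropped or flung (faster than 0.8 m/s) (linear speed of tray above 0.8 m/s).
It fails at once if anything else on the bench is shifted by more than 25 mm (distance of any of petri, oil, beaker, stain, slidebox, dropper, kidney from where it was at the start of the episode above 0.025 m).
It also fails if it takes over 67 s, if anything falls off the work surface, if the arm or the gripper's body presses on something with over 40 N, if the wrist force passes 120 N, or if a joint passes its speed limit or range.

ROBOT

A 6-joint arm with a two-finger parallel gripper is mounted at the origin on the work surface. World frame = base frame: x ahead of the robot, y to its left, z up, the work surface at z = 0. Lengths are in m, angles in rad, forces in N, time in s.
With the tool pointing down it reaches from about 0.375 to 0.975 m from the base axis. Payload 3.8 kg.
Tool frame: the origin (TCP) lies on the centre line of the jaws, within the pads' length; the fingertips stand 25 mm ahead of it and the grasp point (between the pads) lies 6 mm ahead of it; y points along the fingers, z is the direction in which the jaws open and shut, and the axes are right-handed (so a half turn about y gives the same grasp; the last joint's range is limited). The gripper opens to 85 mm and grips with 20 to 120 N. Pads are 22 mm wide; open, the fingers measure 114 mm over their backs; the gripper's body (76 mm by 85 mm) begins 54 mm behind the grasp point. The pads swing forward as they close: fully open they stand 13 mm farther back than shut.
Start: joints at [-1.335, 0.264, 1.604, -0, 1.274, -0.037], TCP at [0.182, -0.65, 0.256] pointing down, gripper open.
Joint ranges: [-2.63, 2.63], [-0.94, 2.18], [0.31, 2.57], [-1.31, 4.45], [0, 2.66], [-2.55, 2.55]. Speed limits (rad/s): [2.57, 2.57, 3.14, 3.14, 3.14, 3.14].

INTERFACE

Orientations are given as a rotation vector (axis times angle).
In Python, from workcell import bot gives the robot as it stands.
- The arm moves only by the shell command python3 -m jog 'ROWS' [FORCE]. ROWS is JSON, a list of rows, each a list of 5 numbers: the shift along the world's x, y, z in mm, then the turn about the world's z in degrees, then the finger opening in mm, from 0 to 85.4. A call has exactly 10 rows; each row is the pose to reach, as a shift and turn from the pose commanded when the call began; what a row does not reach only later rows make up. A row lasts 1/8 s, in which the tool goes at most 62.5 mm and 10.7 degrees, less where a joint would pass 70% of its speed; a pose out of reach is approached as far as the arm can. A call with a gripper value outside its range is refused whole. The fingers move at their own pace and stop on an object; FORCE is the grip in N (left out, the last holds). Time passes only in rows, so rows that repeat a pose let the fingers close, or fill a call up. It gives the time, the measured TCP pose, the force and the opening at its end, in the units of the state.
- bot.read_state(): the state, without advancing time (a new reading comes with each control period).
- bot.read_camera(name): name is "scene" or "top" or "wrist"; returns a dict with "pixels" (480x640x3 uint8, red, green, blue), "fx", "fy", "cx", "cy" (pixels), "R" (3x3) and "t" (3): a world point X has camera coordinates R X + t. Camera axes: x right, y down, z forward; pixel columns grow to the right and rows downward; lengths in m; the calibration is good to about 2 mm. The wrist camera is an equidistant fisheye: a pixel r from the principal point sees the ray r / f radians off the axis. A picture is of the moment at which its call begins. There is no depth.
- bot.finish_job(): hands the job in, once; it reports no verdict.
The state is a dict: "time": time; "q": joint angles; "joint_vel": joint speeds; "joint_torque": joint torques, N m; "tool_pos": TCP position; "tcp_rot": TCP orientation; "wrist_force": force on the tool from outside, world axes, zero at the start; "torque": the same for the moment, N m; "width": opening from 0.0 (shut) to 1.0 (fully open).
Only numpy, scipy, OpenCV 4.12 (cv2) and the standard library are available. Lean on these libraries where they do the work, as an engineer would, in place of code of your own. Each camera call takes 0.05 s, during which the arm holds its last target.

## Working session

There is one attempt and no reset: what is moved stays moved. The work goes in short steps, Python scripts to look and compute and a shell command to move; the robot and the scene stay as the last step left them, time stands still between calls to the robot, and variables do not carry over. Pictures are saved under pics/ and viewed, and the job is handed in when it is done.

```bash
ls; mkdir -p pics; python3 - <<'E'
from workcell import bot
import cv2
s=bot.read_state();print(s)
for n in ["scene","top","wrist"]:
    c=bot.read_camera(n)
    cv2.imwrite(f"pics/{n}0.png",c["pixels"][:,:,::-1])
    print(n,c["fx"],c["fy"],c["cx"],c["cy"],c["R"],c["t"])
E
```

```text
pics
{'time': 0.0, 'q': array([-1.33493892e+00,  2.64764774e-01,  1.60540022e+00, -1.80497152e-05,
        1.27369389e+00, -3.68787825e-02]), 'joint_vel': array([-0.00088169,  0.00020998,  0.00047679, -0.00064465,  0.00012528,
       -0.001338  ]), 'joint_torque': array([-1.98374601e-04, -5.15111697e+01, -3.67316616e+01,  9.77685295e-05,
        1.28874276e-02, -7.17242756e-06]), 'tool_pos': array([ 0.18166925, -0.64938082,  0.25493997]), 'tcp_rot': array([-0.28507785,  2.07799814, -2.07327724]), 'wrist_force': array([ 0.61245934, -0.12261326,  0.16977565]), 'torque': array([ 0.02395948, -0.00950988, -0.05439053]), 'width': 1.0006151179092073}
scene 482.9794487377514 482.9794487377514 320.47029125718126 232.23400956444564 [[ 0.75907183  0.65084968 -0.01430561]
 [ 0.44742541 -0.53753268 -0.71475109]
 [-0.47288525  0.53614672 -0.6992326 ]] [-0.37861199 -0.18943706  1.44293052]
top 602.6957785353272 602.6957785353272 325.52040951008644 239.50258062854897 [[-4.39587788e-03 -9.99807310e-01  1.91316345e-02]
 [-9.84389114e-01  9.60209135e-04 -1.76003269e-01]
 [ 1.75950985e-01 -1.96066616e-02 -9.84203653e-01]] [-0.02577416  0.53378072  1.80765934]
wrist 371.64829954431775 371.64829954431775 322.2982798428473 237.33007677429 [[ 0.26786639 -0.96345234 -0.00268052]
 [-0.93010472 -0.25931852  0.26011366]
 [-0.25130223 -0.06718254 -0.96557428]] [-0.67398895 -0.03307075  0.37932179]
```

View pics/top0.png

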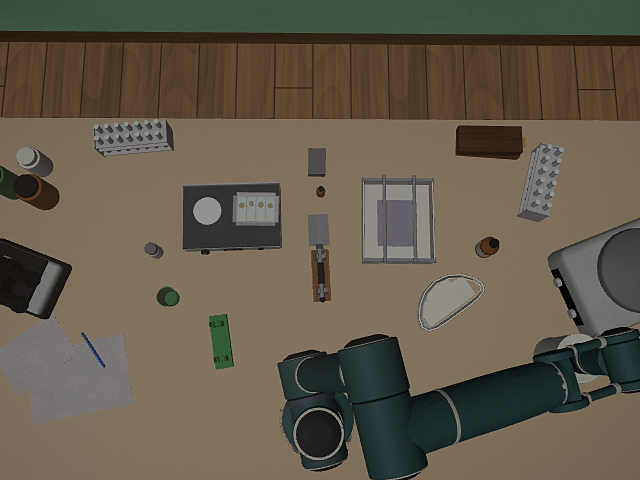

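View pics/scene0.png

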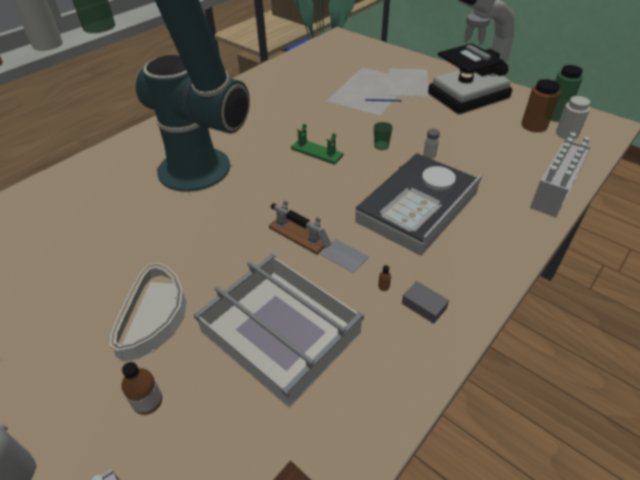

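View pics/wrist0.png

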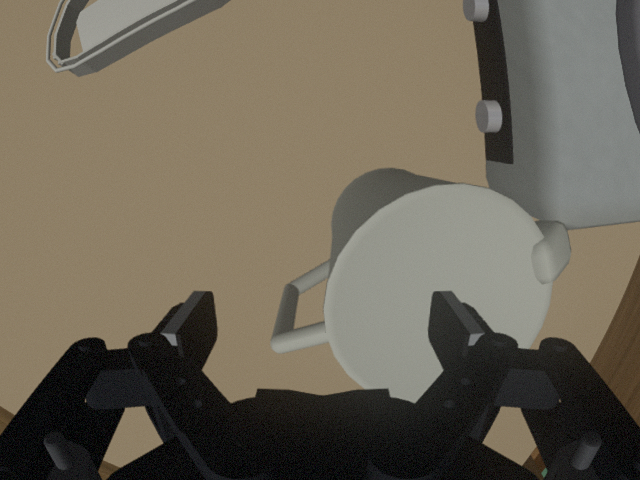

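```bash
python3 - <<'E'
import cv2
im=cv2.imread("pics/top0.png")
cv2.imwrite("pics/a1.png",cv2.resize(im[135:315,165:365],None,fx=4,fy=4,interpolation=cv2.INTER_CUBIC)[:600*2][:, :800] if 0 else cv2.resize(im[165:315,170:370],(800,600),interpolation=cv2.INTER_CUBIC))
cv2.imwrite("pics/a2.png",cv2.resize(im[165:285,330:490],(800,600),interpolation=cv2.INTER_CUBIC))
E
```

```text
(no output)
```

View pics/a1.png

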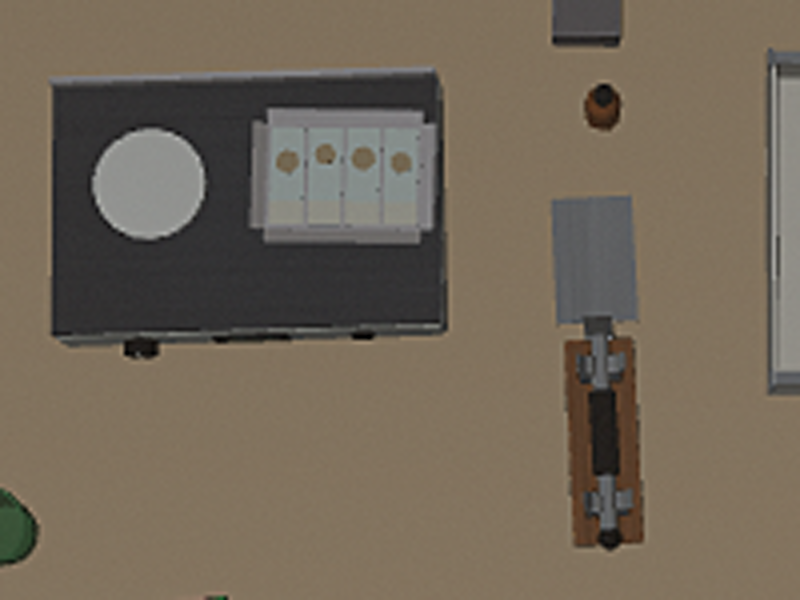

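View pics/a2.png

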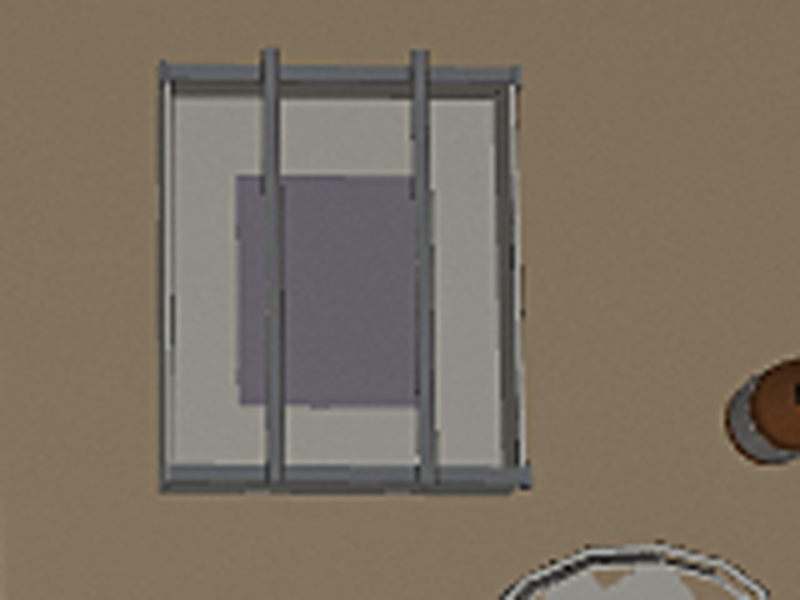

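```bash
cat > h.py <<'E'
import numpy as np, cv2
from scipy.spatial.transform import Rotation as Ro
def ray(c,u,v):
    if c.get("fish"):
        d=np.array([u-c["cx"],v-c["cy"]]);r=np.hypot(*d);th=r/c["fx"]
        k=np.array([*(d/r*np.sin(th)),np.cos(th)]) if r>0 else np.array([0,0,1.])
    else: k=np.array([(u-c["cx"])/c["fx"],(v-c["cy"])/c["fy"],1])
    return c["R"].T@k, -c["R"].T@c["t"]
def at(c,u,v,z):
    d,o=ray(c,u,v); return o+d*(z-o[2])/d[2]
def proj(c,X):
    k=c["R"]@np.asarray(X)+c["t"]
    if c.get("fish"):
        r=np.hypot(k[0],k[1]);th=np.arctan2(r,k[2]);return np.array([c["cx"],c["cy"]])+c["fx"]*th*k[:2]/max(r,1e-9)
    return np.array([c["cx"]+c["fx"]*k[0]/k[2],c["cy"]+c["fy"]*k[1]/k[2]])
def cam(bot,n,f):
    c=dict(bot.read_camera(n)); c["fish"]=n=="wrist"
    for k in("R","t"): c[k]=np.array(c[k])
    cv2.imwrite(f,c["pixels"][:,:,::-1]); np.save(f[:-4]+".npy",c,allow_pickle=True); return c
def load(f): return np.load(f,allow_pickle=True).item()
def st(bot):
    s=bot.read_state(); R=Ro.from_rotvec(s["tcp_rot"]).as_matrix()
    print("t",s["time"],"pos",s["tool_pos"].round(4),"z",R[:,2].round(4),"y",R[:,1].round(4),"F",s["wrist_force"].round(1),"M",s["torque"].round(2),"w",round(85.4*s["width"],1))
    return s
E
python3 - <<'E'
from h import *
from workcell import bot
c=cam(bot,"top","pics/top1.png"); cam(bot,"scene","pics/scene1.png")
def A(u,v): return 170+(u+.5)/4-.5,165+(v+.5)/4-.5
def B(u,v): return 330+(u+.5)/5-.5,165+(v+.5)/5-.5
def P(n,uv,z): print(n,at(c,*uv,z)[:2].round(4))
P("lifter tail ball",A(609,540),.058);P("shank front",A(599,340),.058);P("grip mid",A(603.5,432),.058)
P("bl TL",A(553,199),.02);P("bl TR",A(630,197),.02);P("bl BL",A(559,324),.02);P("bl BR",A(637,320),.02)
P("rail TL",A(565,340),.014);P("TR",A(636,338),.014);P("BL",A(575,546),.014);P("BR",A(643,543),.014)
P("plate TL",A(53,84),.062);P("plate TR",A(438,74),.062);P("BL",A(52,334),.062);P("BR",A(445,325),.062)
P("lip top L",A(52,79),.076);P("lip R",A(436,69),.076)
for n,u in dict(L=(250,176),R=(435,178),T=(345,109),B=(341,243)).items(): P("tray rim"+n,A(*u),.069)
for n,u in dict(TL=(270,121),TR=(424,124),BL=(265,227),BR=(420,231)).items(): P("tray base"+n,A(*u),.064)
P("petri",A(149,184),.078)
P("rod L top",B(271,48),.083);P("rod L bot",B(277,482),.083);P("rod R top",B(420,50),.083);P("rod R bot",B(429,483),.083)
E
```

```text
lifter tail ball [ 0.3482 -0.0152]
shank front [ 0.5005 -0.0081]
grip mid [ 0.4299 -0.0113]
bl TL [0.619  0.0274]
bl TR [ 0.6206 -0.0332]
bl BL [0.5193 0.0227]
bl BR [ 0.5224 -0.0382]
rail TL [0.5076 0.018 ]
TR [ 0.5091 -0.0375]
BL [0.3471 0.0103]
BR [ 0.3493 -0.042 ]
plate TL [0.7006 0.4131]
plate TR [0.7089 0.1162]
BL [0.505  0.4066]
BR [0.5116 0.1091]
lip top L [0.7008 0.4109]
lip R [0.709  0.1169]
tray rimL [0.6262 0.2587]
tray rimR [0.6246 0.1173]
tray rimT [0.6791 0.187 ]
tray rimB [0.5738 0.1884]
tray baseTL [0.6708 0.245 ]
tray baseTR [0.6685 0.1265]
tray baseBL [0.5874 0.2471]
tray baseBR [0.5842 0.1287]
petri [0.6178 0.3339]
rod L top [ 0.7318 -0.2072]
rod L bot [ 0.4616 -0.205 ]
rod R top [ 0.7306 -0.2993]
rod R bot [ 0.4608 -0.2966]
```

```bash
python3 - <<'E'
from h import *
from workcell import bot
s=st(bot)
R=Ro.from_rotvec(s["tcp_rot"]).as_matrix();print(R.round(3))
c=bot.read_camera("wrist");print((-c["R"].T@c["t"]-s["tool_pos"]).round(3), (R.T@(-c["R"].T@c["t"]-s["tool_pos"])).round(3))
print(np.degrees(np.arctan2(R[1,2],R[0,2])))
E
```

```text
t 0.25 pos [ 0.1818 -0.6497  0.2556] z [ 0.2695 -0.963  -0.0011] y [-3.0e-04  1.1e-03 -1.0e+00] F [ 1.1 -0.3 -0.4] M [-0.01 -0.06  0.01] w 85.3
[[-0.963 -0.     0.269]
 [-0.269  0.001 -0.963]
 [-0.    -1.    -0.001]]
[0.063 0.017 0.118] [-0.066 -0.118  0.   ]
-74.36837678212224
```

```bash
python3 -m jog '[[0,0,40,0,85],[24,57,40,-1,85],[48,114,40,-3,85],[72,171,40,-5,85],[96,228,40,-7,85],[120,285,40,-9,85],[144,342,40,-11,85],[168,399,40,-13,85],[192,456,40,-13.2,85],[216,513,20,-13.2,85]]' 80
python3 -m jog '[[22,57,0,0,85],[32,95,-15,0,85],[32,120,-40,0,85],[32,125,-55,0,85],[32,125,-55,0,85],[32,125,-55,0,85],[32,125,-55,0,85],[32,125,-55,0,85],[32,125,-55,0,85],[32,125,-55,0,85]]'
python3 - <<'E'
from h import *
from workcell import bot
st(bot); c=cam(bot,"wrist","pics/w1.png");cam(bot,"top","pics/top2.png")
E
```

```text
time: 1.55
tool_pos: [0.3985, -0.1378, 0.2789]
tcp_rot: [-0.041, 2.195, -2.2]
wrist_force: [1.2, -0.3, 1.0]
width: 0.998
time: 2.8
tool_pos: [0.429, -0.0143, 0.2222]
tcp_rot: [-0.046, 2.2, -2.2]
wrist_force: [0.0, -1.0, 1.3]
width: 0.995
t 2.8 pos [ 0.429  -0.0143  0.2222] z [ 0.0422 -0.9991  0.    ] y [ 2.e-04 -0.e+00 -1.e+00] F [ 0.  -1.   1.3] M [-0.01 -0.03 -0.02] w 84.9
```

View pics/w1.png

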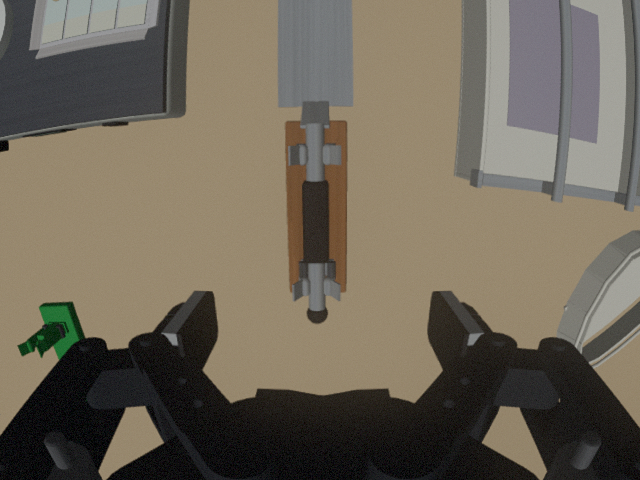

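```bash
python3 - <<'E'
from h import *
c=load("pics/w1.npy")
for n,u,v,z in [("tail",317,315,.058),("gripfront",315.5,181,.068),("gripback",316,262,.068),("shankfront",315.5,125,.062),("bladeBL",278,105.5,.02),("bladeBR",353.5,106,.02),("railTL",285.5,122,.014),("railTR",347,121,.014),("railBL",290.5,291,.014),("railBR",346,290,.014)]:
    print(n,at(c,u,v,z)[:2].round(4))
E
```

```text
tail [ 0.3505 -0.0133]
gripfront [ 0.464  -0.0081]
gripback [ 0.4014 -0.0108]
shankfront [ 0.5053 -0.0064]
bladeBL [0.523 0.027]
bladeBR [ 0.5249 -0.0372]
railTL [0.5091 0.0207]
railTR [ 0.5119 -0.0326]
railBL [0.3526 0.0128]
railBR [ 0.3558 -0.0401]
```

```bash
python3 -m jog '[[1,2,-50,0.3,85],[2.5,4,-95,0.3,60],[2.5,4,-125,0.3,50],[2.5,4,-145,0.3,50],[2.5,4,-158,0.3,50],[2.5,4,-158,0.3,50],[2.5,4,-158,0.3,50],[2.5,4,-158,0.3,50],[2.5,4,-158,0.3,50],[2.5,4,-158,0.3,50]]' 120
python3 - <<'E'
from h import *
from workcell import bot
st(bot); c=cam(bot,"wrist","pics/w2.png")
E
```

```text
time: 4.15
tool_pos: [0.4317, -0.0102, 0.0644]
tcp_rot: [-0.051, 2.197, -2.197]
wrist_force: [0.7, 0.7, 0.2]
width: 0.588
t 4.15 pos [ 0.4317 -0.0102  0.0644] z [ 4.760e-02 -9.989e-01  1.000e-04] y [ 9.e-04 -0.e+00 -1.e+00] F [0.7 0.7 0.2] M [ 0.04  0.05 -0.03] w 50.2
```

View pics/w2.png

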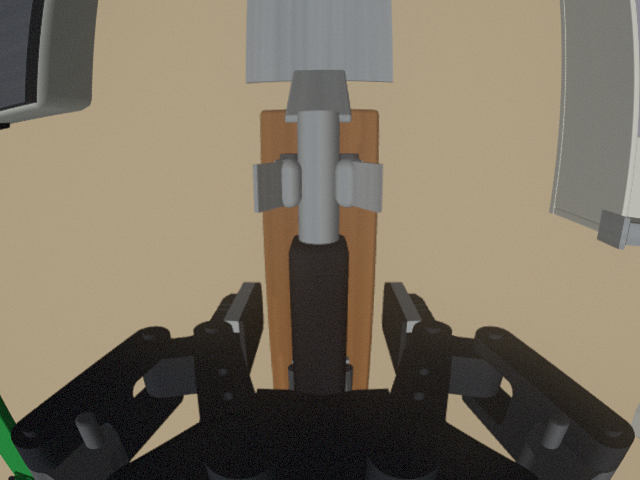

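```bash
python3 -m jog '[[0,0.6,0,0,30],[0,0.6,0,0,15],[0,0.6,0,0,10],[0,0.6,0,0,10],[0,0.6,0,0,10],[0,0.6,0,0,10],[0,0.6,0,0,10],[0,0.6,0,0,10],[0,0.6,0,0,10],[0,0.6,0,0,10]]' 120
python3 - <<'E'
from h import *
from workcell import bot
st(bot)
E
```

```text
time: 5.45
tool_pos: [0.4314, -0.0096, 0.0643]
tcp_rot: [-0.053, 2.197, -2.197]
wrist_force: [-2.5, 1.9, 4.8]
width: 0.212
t 5.45 pos [ 0.4314 -0.0096  0.0643] z [ 4.760e-02 -9.989e-01 -1.000e-04] y [-1.e-04  1.e-04 -1.e+00] F [-2.5  1.9  4.8] M [ 0.09  0.28 -0.04] w 18.1
```

```bash
python3 -m jog '[[0,0,4,0,10],[0,0,8,0,10],[0,0,12,0,10],[0,0,17,0,10],[0,0,25,0,10],[0,0,45,0,10],[0,0,75,0,10],[0,0,110,0,10],[0,0,130,0,10],[0,0,130,0,10]]' 120
python3 - <<'E'
from h import *
from workcell import bot
st(bot); cam(bot,"wrist","pics/w3.png"); cam(bot,"scene","pics/s3.png"); cam(bot,"top","pics/t3.png")
E
```

```text
time: 6.7
tool_pos: [0.4341, -0.01, 0.1978]
tcp_rot: [-0.044, 2.192, -2.195]
wrist_force: [0.7, 0.3, -1.0]
width: 0.209
t 6.7 pos [ 0.4341 -0.01    0.1978] z [ 0.0476 -0.9989  0.0012] y [ 7.8e-03 -9.0e-04 -1.0e+00] F [ 0.7  0.3 -1. ] M [-0.02  0.02 -0.06] w 17.8
```

View pics/w3.png

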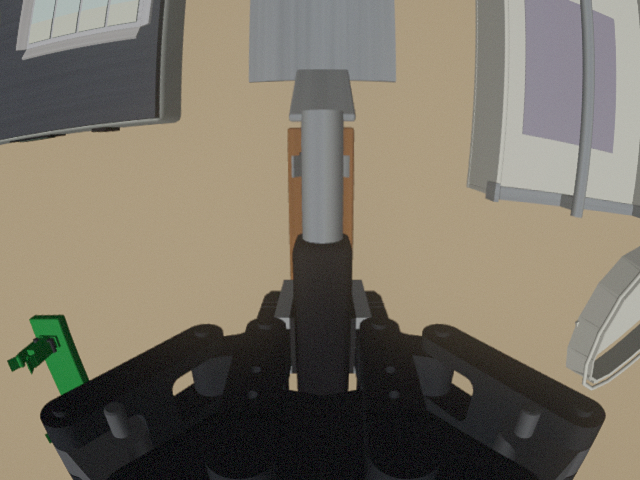

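View pics/s3.png

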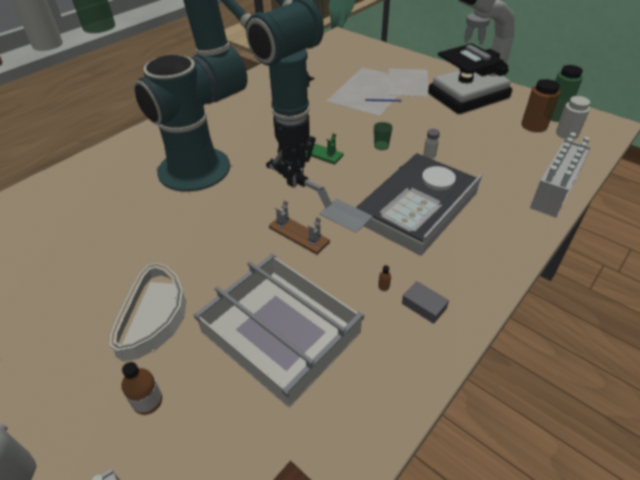

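```bash
python3 -m jog '[[0,0,0,0,10],[-10,20,0,-0.5,10],[-25,55,0,-1,10],[-40,95,0,-1,10],[-55,135,0,-1,10],[-63,170,0,-1,10],[-66,187,0,-1,10],[-66,190,0,-1,10],[-66,190,0,-1,10],[-66,190,0,-1,10]]' 120
python3 - <<'E'
from h import *
from workcell import bot
st(bot); cam(bot,"wrist","pics/w4.png"); cam(bot,"scene","pics/s4.png"); cam(bot,"top","pics/t4.png");st(bot)
E
```

```text
time: 8.1
tool_pos: [0.3655, 0.1796, 0.1938]
tcp_rot: [-0.033, 2.206, -2.208]
wrist_force: [0.3, -0.0, -1.6]
width: 0.214
t 8.1 pos [0.3655 0.1796 0.1938] z [ 2.920e-02 -9.996e-01  5.000e-04] y [-5.e-04 -5.e-04 -1.e+00] F [ 0.3 -0.  -1.6] M [-0.01  0.12 -0.03] w 18.3
t 8.25 pos [0.3656 0.1798 0.194 ] z [ 2.900e-02 -9.996e-01  1.000e-04] y [-1.e-04 -1.e-04 -1.e+00] F [-0.1  0.3 -1.6] M [-0.06  0.09 -0.05] w 17.9
```

View pics/w4.png

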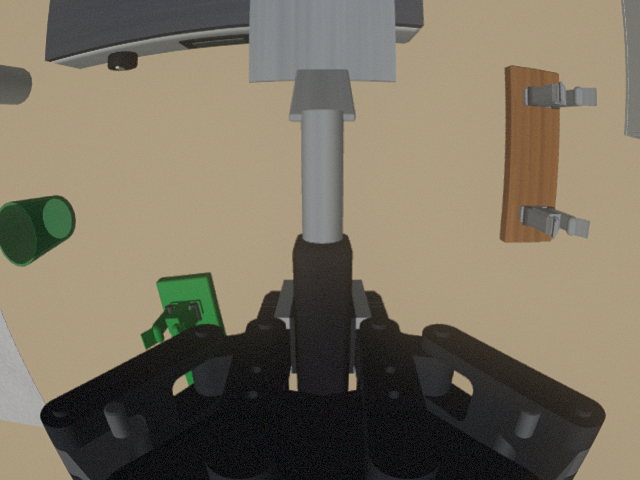

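View pics/t4.png

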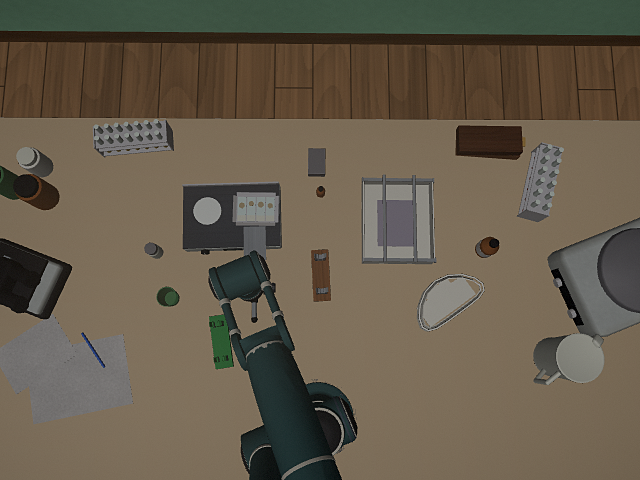

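```bash
python3 - <<'E'
from h import *
im=cv2.imread("pics/t4.png")
cv2.imwrite("pics/a4.png",cv2.resize(im[180:270,210:330],(800,600),interpolation=cv2.INTER_CUBIC))
im=cv2.imread("pics/s4.png")
cv2.imwrite("pics/b4.png",cv2.resize(im[140:260,340:500],(800,600),interpolation=cv2.INTER_CUBIC))
E
```

```text
(no output)
```

View pics/a4.png

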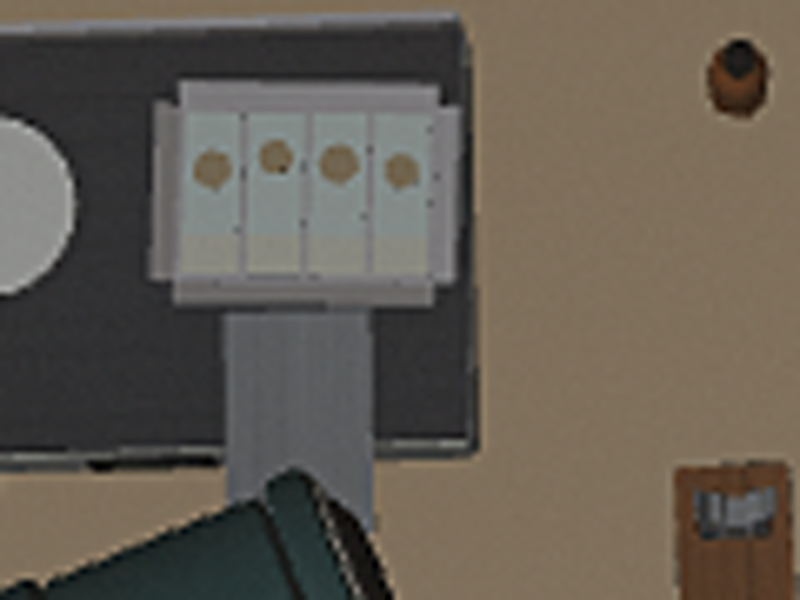

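View pics/b4.png

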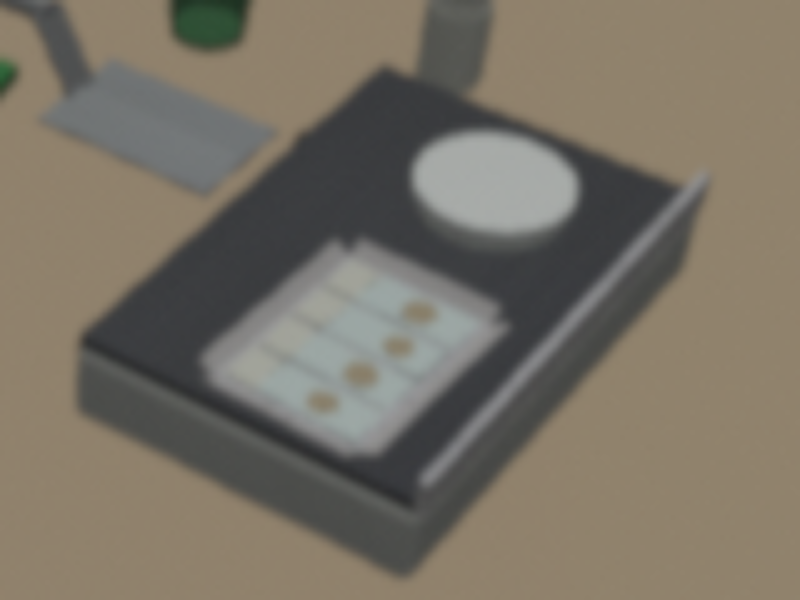

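```bash
python3 - <<'E'
from h import *
c=load("pics/t4.npy");s=load("pics/s4.npy")
def A(u,v): k=120/800; return 210+(u+.5)*k-.5,180+(v+.5)*k-.5
def B(u,v): k=.2; return 340+(u+.5)*k-.5,140+(v+.5)*k-.5
for p in [(226,312),(373,312)]: print("top tip",at(c,*A(*p),.1497)[:2].round(4))
for p in [(275,132),(207,192),(112,60),(40,120)]: print("scene blade",at(s,*B(*p),.1497)[:2].round(4))
for p in [(180,80),(438,87),(174,303),(434,306)]: print("tray rim",at(c,*A(*p),.069)[:2].round(4))
for p in [(152,100),(150,277),(460,108),(455,283)]: print("tray rim",at(c,*A(*p),.069)[:2].round(4))
for p in [(0,462),(477,452),(462,25)]: print("warmer",at(c,*A(*p),.062)[:2].round(4))
# triangulate tip corners
from numpy.linalg import lstsq
for a,b in [((226,312),(275,132)),((373,312),(207,192))]:
    d1,o1=ray(c,*A(*a));d2,o2=ray(s,*B(*b))
    t=lstsq(np.c_[d1,-d2],o2-o1,rcond=None)[0];print((o1+d1*t[0]).round(4),(o2+d2*t[1]).round(4))
# tray corners scene
for p in [(338,240),(207,365),(503,320),(372,455)]: print("scene tray",at(s,*B(*p),.069)[:2].round(4))
print("scene plate",at(s,*B(85,342),.062)[:2].round(4),at(s,*B(386,68),.062)[:2].round(4),at(s,*B(412,503),.062)[:2].round(4))
E
```

```text
top tip [0.5545 0.2134]
top tip [0.5545 0.1494]
scene blade [0.5571 0.216 ]
scene blade [0.5592 0.1557]
scene blade [0.4582 0.2139]
scene blade [0.4617 0.1502]
tray rim [0.68   0.2463]
tray rim [0.6767 0.1274]
tray rim [0.575  0.2468]
tray rim [0.5735 0.1281]
tray rim [0.6705 0.259 ]
tray rim [0.5871 0.258 ]
tray rim [0.6667 0.1171]
tray rim [0.5842 0.1186]
warmer [0.5026 0.3251]
warmer [0.5069 0.1083]
warmer [0.7082 0.117 ]
[0.5546 0.2135 0.1491] [0.5573 0.2158 0.1499]
[0.5545 0.1494 0.1495] [0.5601 0.1543 0.151 ]
scene tray [0.5794 0.2542]
scene tray [0.5836 0.1316]
scene tray [0.6779 0.2535]
scene tray [0.6805 0.1295]
scene plate [0.5224 0.1132] [0.5107 0.4096] [0.7091 0.1207]
```

```bash
python3 -m jog '[[0,4,-10,0.2,10],[0,4,-30,0.2,10],[0,4,-50,0.2,10],[0,4,-68,0.2,10],[0,4,-78,0.2,10],[0,4,-81,0.2,10],[0,4,-82,0.2,10],[0,4,-82,0.2,10],[0,4,-82,0.2,10],[0,4,-82,0.2,10]]' 120
python3 - <<'E'
from h import *
from workcell import bot
st(bot); cam(bot,"wrist","pics/w5.png"); s=cam(bot,"scene","pics/s5.png"); cam(bot,"top","pics/t5.png");st(bot)
im=cv2.imread("pics/s5.png")
cv2.imwrite("pics/b5.png",cv2.resize(im[140:260,340:500],(800,600),interpolation=cv2.INTER_CUBIC))
E
```

```text
time: 9.5
tool_pos: [0.3657, 0.1845, 0.1124]
tcp_rot: [-0.036, 2.204, -2.204]
wrist_force: [0.1, 0.2, -1.8]
width: 0.207
t 9.5 pos [0.3657 0.1845 0.1124] z [ 3.370e-02 -9.994e-01 -3.000e-04] y [ 7.e-04  3.e-04 -1.e+00] F [ 0.1  0.2 -1.8] M [0.04 0.06 0.03] w 17.7
t 9.65 pos [0.3655 0.1844 0.1122] z [ 3.370e-02 -9.994e-01 -1.000e-04] y [ 3.e-04  1.e-04 -1.e+00] F [-0.6 -0.  -1.4] M [-0.02 -0.01 -0.02] w 18.4
```

View pics/b5.png

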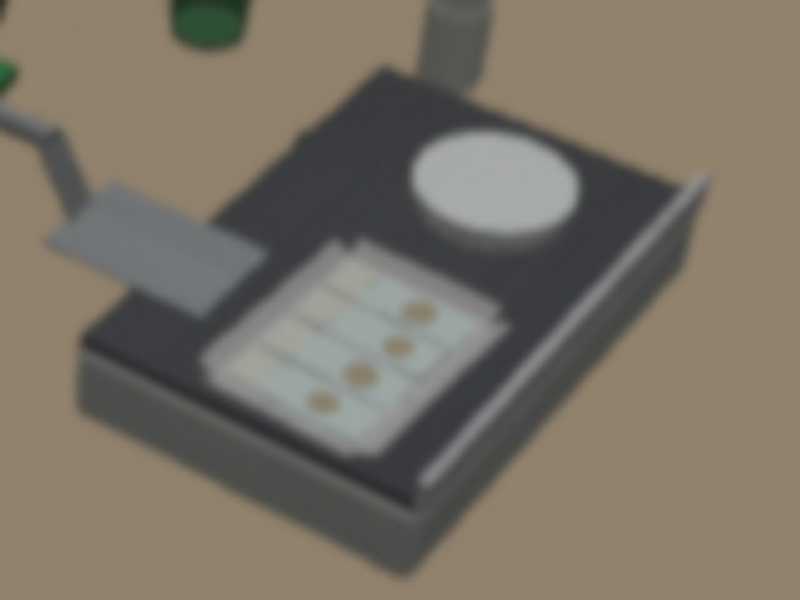

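View pics/w5.png

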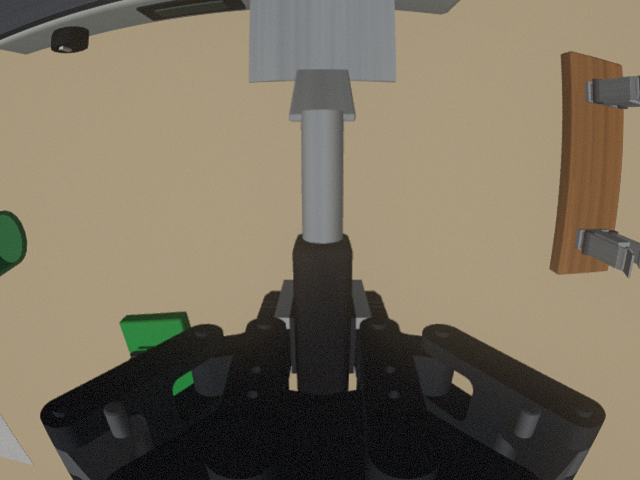

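```bash
python3 -m jog '[[0,0,-1,0,10],[0,0,-2,0,10],[0,0,-3,0,10],[0,0,-3,0,10],[0,0,-3.5,0,10],[0,0,-3.5,0,10],[0,0,-3.5,0,10],[0,0,-3.5,0,10],[0,0,-3.5,0,10],[0,0,-3.5,0,10]]' 120
python3 - <<'E'
from h import *
from workcell import bot
st(bot)
E
```

```text
time: 10.9
tool_pos: [0.3655, 0.1844, 0.1086]
tcp_rot: [-0.037, 2.204, -2.204]
wrist_force: [0.1, -0.6, -0.3]
width: 0.21
t 10.9 pos [0.3655 0.1844 0.1086] z [ 0.0337 -0.9994 -0.    ] y [ 1.e-04  0.e+00 -1.e+00] F [ 0.1 -0.6 -0.3] M [-0.02  0.02  0.02] w 17.9
```

```bash
python3 -m jog '[[0,0,-0.3,0,10],[0,0,-0.7,0,10],[0,0,-0.7,0,10],[0,0,-0.7,0,10],[0,0,-0.7,0,10],[0,0,-0.7,0,10],[0,0,-0.7,0,10],[0,0,-0.7,0,10],[0,0,-0.7,0,10],[0,0,-0.7,0,10]]' 120
python3 - <<'E'
from h import *
from workcell import bot
st(bot);bot.read_camera("top");st(bot)
E
```

```text
time: 12.15
tool_pos: [0.3654, 0.1844, 0.1078]
tcp_rot: [-0.037, 2.204, -2.204]
wrist_force: [-1.1, 0.0, 0.7]
width: 0.211
t 12.15 pos [0.3654 0.1844 0.1078] z [ 0.0337 -0.9994  0.    ] y [-0. -0. -1.] F [-1.1  0.   0.7] M [ 0.02 -0.06  0.02] w 18.0
t 12.2 pos [0.3654 0.1844 0.1078] z [ 0.0337 -0.9994 -0.    ] y [-0.  0. -1.] F [-1.9  0.9  1.9] M [0.07 0.   0.02] w 18.4
```

```bash
python3 -m jog '[[5,0.2,0,0,10],[10,0.3,0,0,10],[15,0.5,0,0,10],[20,0.6,0,0,10],[25,0.8,0,0,10],[30,0.9,0,0,10],[35,1.1,0,0,10],[40,1.3,0,0,10],[45,1.4,0,0,10],[50,1.6,0,0,10]]' 120
python3 - <<'E'
from h import *
from workcell import bot
st(bot); s=cam(bot,"scene","pics/s6.png"); cam(bot,"top","pics/t6.png");st(bot)
im=cv2.imread("pics/s6.png")
cv2.imwrite("pics/b6.png",cv2.resize(im[140:260,340:500],(800,600),interpolation=cv2.INTER_CUBIC))
im=cv2.imread("pics/t6.png")
cv2.imwrite("pics/a6.png",cv2.resize(im[180:270,210:330],(800,600),interpolation=cv2.INTER_CUBIC))
E
```

```text
time: 13.45
tool_pos: [0.4156, 0.186, 0.1079]
tcp_rot: [-0.037, 2.205, -2.205]
wrist_force: [-3.8, -0.2, 3.3]
width: 0.21
t 13.45 pos [0.4156 0.186  0.1079] z [ 0.0337 -0.9994  0.    ] y [-3.e-04 -1.e-04 -1.e+00] F [-3.8 -0.2  3.3] M [ 0.02  0.44 -0.  ] w 17.9
t 13.55 pos [0.4163 0.1861 0.108 ] z [ 3.360e-02 -9.994e-01 -2.000e-04] y [ 1.e-03  2.e-04 -1.e+00] F [-1.4  0.4  2. ] M [ 0.01  0.03 -0.01] w 17.6
```

View pics/b6.png

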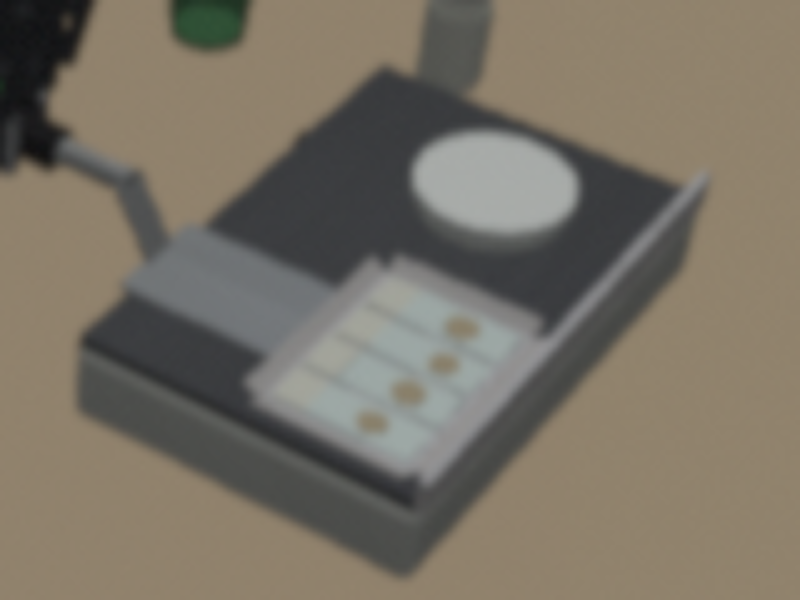

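View pics/a6.png

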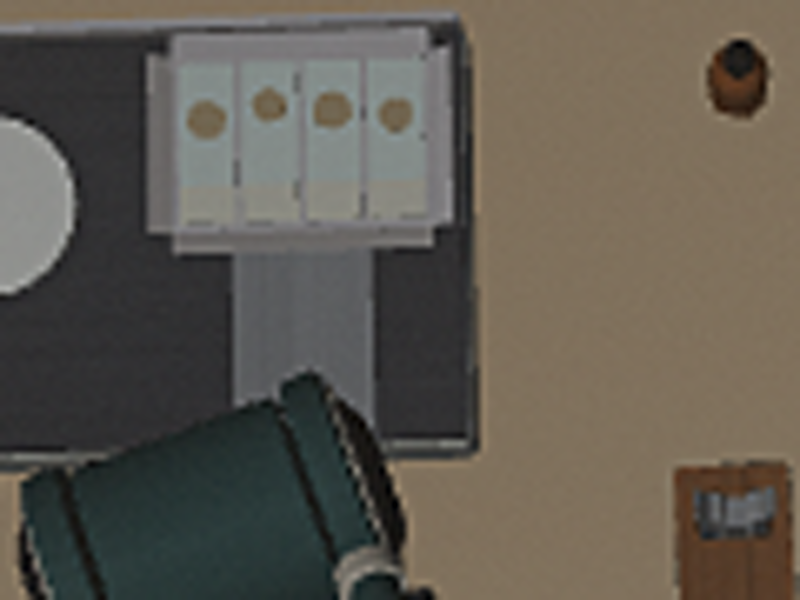

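```bash
python3 -m jog '[[5,0.2,0,0,10],[10,0.3,0,0,10],[15,0.5,0,0,10],[20,0.6,0,0,10],[25,0.8,0,0,10],[30,0.9,0,0,10],[35,1.1,0,0,10],[40,1.3,0,0,10],[45,1.4,0,0,10],[50,1.6,0,0,10]]' 120
python3 - <<'E'
from h import *
from workcell import bot
st(bot); s=cam(bot,"scene","pics/s7.png"); cam(bot,"top","pics/t7.png");st(bot)
im=cv2.imread("pics/s7.png")
cv2.imwrite("pics/b7.png",cv2.resize(im[140:260,340:500],(800,600),interpolation=cv2.INTER_CUBIC))
im=cv2.imread("pics/t7.png")
cv2.imwrite("pics/a7.png",cv2.resize(im[180:270,210:330],(800,600),interpolation=cv2.INTER_CUBIC))
E
```

```text
time: 14.8
tool_pos: [0.4646, 0.1875, 0.1079]
tcp_rot: [-0.04, 2.205, -2.206]
wrist_force: [-7.4, 0.2, 6.9]
width: 0.21
t 14.8 pos [0.4646 0.1875 0.1079] z [ 3.370e-02 -9.994e-01  2.000e-04] y [-2.3e-03 -3.0e-04 -1.0e+00] F [-7.4  0.2  6.9] M [0.06 0.79 0.02] w 17.9
t 14.9 pos [0.4653 0.1876 0.108 ] z [ 0.0336 -0.9994  0.    ] y [-8.e-04 -1.e-04 -1.e+00] F [-4.9  0.4  6.2] M [0.02 0.44 0.  ] w 17.9
```

View pics/b7.png

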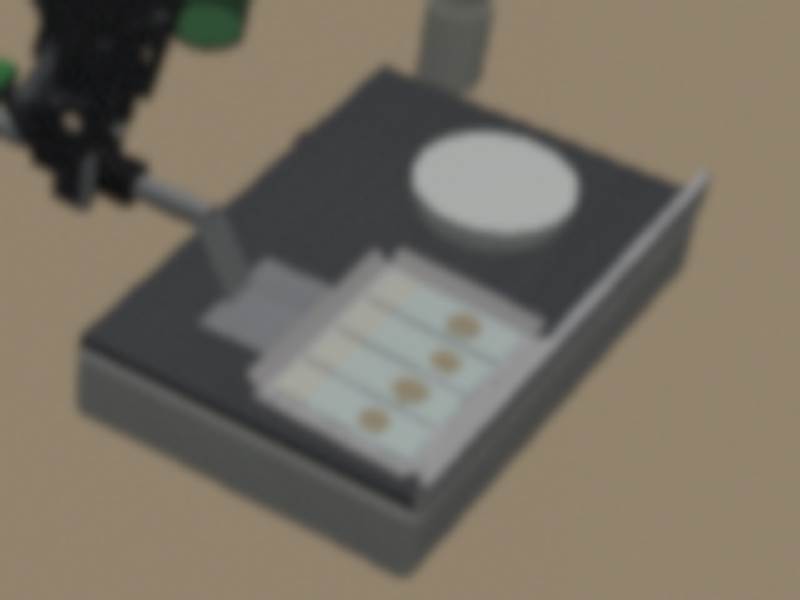

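View pics/a7.png

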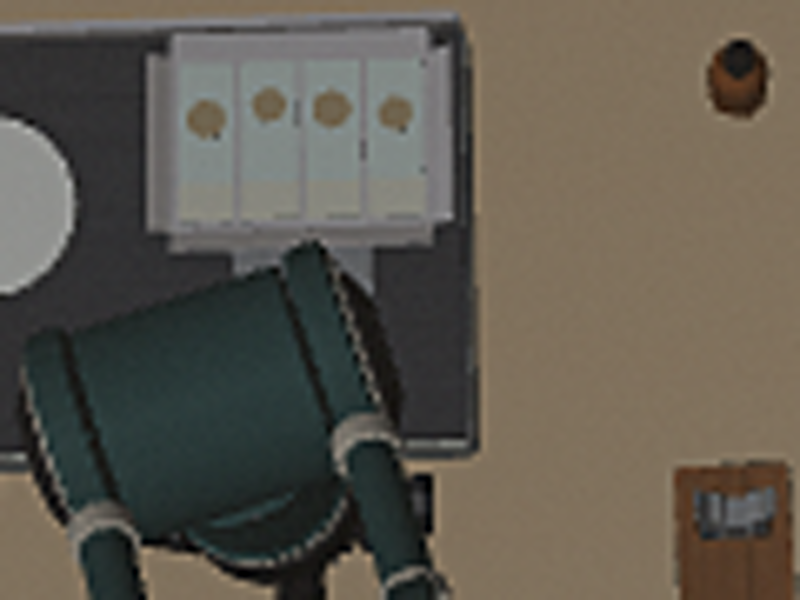

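```bash
python3 -m jog '[[5,0.2,0,0,10],[10,0.3,0,0,10],[15,0.5,0,0,10],[20,0.6,0,0,10],[25,0.8,0,0,10],[30,0.9,0,0,10],[34,1.1,0,0,10],[37,1.2,0,0,10],[37,1.2,0,0,10],[37,1.2,0,0,10]]' 120
python3 - <<'E'
from h import *
from workcell import bot
st(bot); s=cam(bot,"scene","pics/s8.png"); cam(bot,"wrist","pics/w8.png");st(bot)
im=cv2.imread("pics/s8.png")
cv2.imwrite("pics/b8.png",cv2.resize(im[140:260,340:500],(800,600),interpolation=cv2.INTER_CUBIC))
E
```

```text
time: 16.15
tool_pos: [0.502, 0.1888, 0.108]
tcp_rot: [-0.038, 2.205, -2.205]
wrist_force: [-6.2, 0.6, 6.7]
width: 0.211
t 16.15 pos [0.502  0.1888 0.108 ] z [ 0.0338 -0.9994 -0.    ] y [-9.e-04 -0.e+00 -1.e+00] F [-6.2  0.6  6.7] M [ 0.07  0.52 -0.03] w 18.0
t 16.25 pos [0.502  0.1888 0.108 ] z [ 0.0338 -0.9994  0.    ] y [-9.e-04 -1.e-04 -1.e+00] F [-5.1  0.5  5.6] M [0.01 0.55 0.03] w 18.1
```

View pics/b8.png

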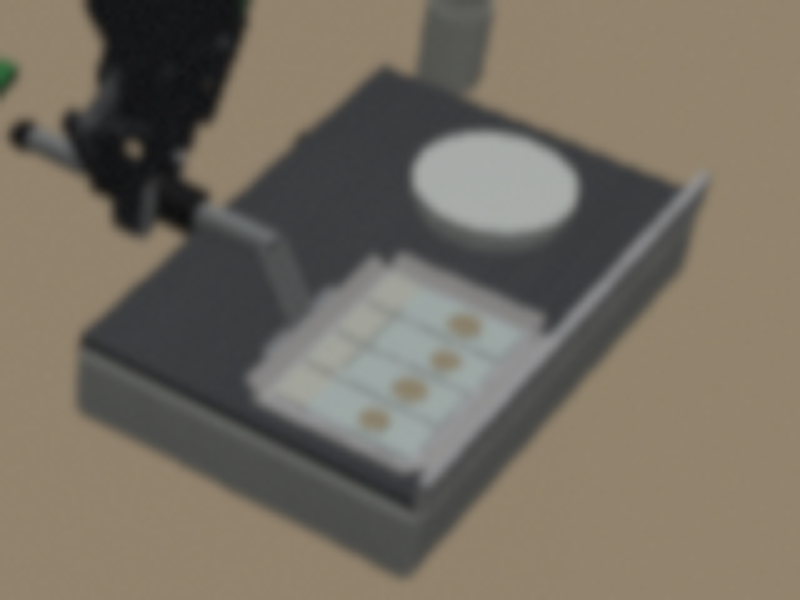

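View pics/w8.png

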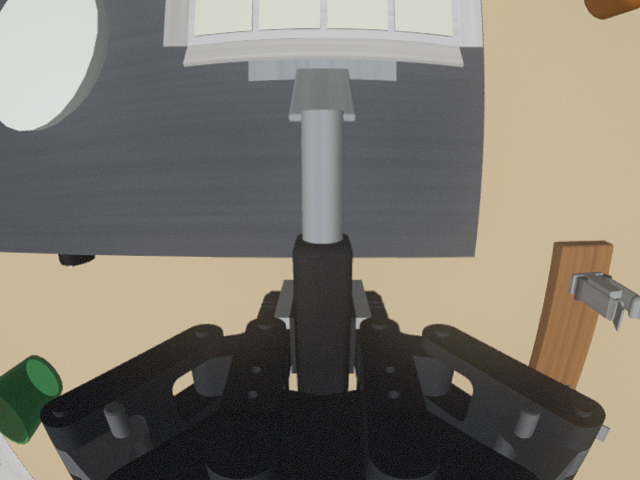

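```bash
python3 -m jog '[[-1,0,1,0,10],[-2,0,3,0,10],[-2,0,6,0,10],[-2,0,10,0,10],[-2,0,15,0,10],[-2,0,21,0,10],[-2,0,27,0,10],[-2,0,32,0,10],[-2,0,35,0,10],[-2,0,36,0,10]]' 120
python3 - <<'E'
from h import *
from workcell import bot
st(bot); s=cam(bot,"scene","pics/s9.png"); cam(bot,"wrist","pics/w9.png");st(bot)
im=cv2.imread("pics/s9.png")
cv2.imwrite("pics/b9.png",cv2.resize(im[120:240,340:500],(800,600),interpolation=cv2.INTER_CUBIC))
E
```

```text
time: 17.5
tool_pos: [0.5005, 0.1888, 0.1441]
tcp_rot: [-0.037, 2.204, -2.204]
wrist_force: [-0.0, 0.0, -1.7]
width: 0.209
t 17.5 pos [0.5005 0.1888 0.1441] z [ 3.370e-02 -9.994e-01 -1.000e-04] y [ 3.e-04  1.e-04 -1.e+00] F [-0.   0.  -1.7] M [-0.01  0.18  0.  ] w 17.9
t 17.6 pos [0.5004 0.1888 0.1438] z [ 0.0337 -0.9994  0.    ] y [-1.e-04 -0.e+00 -1.e+00] F [ 0.8 -0.5 -2.6] M [ 0.04  0.2  -0.05] w 18.1
```

View pics/b9.png

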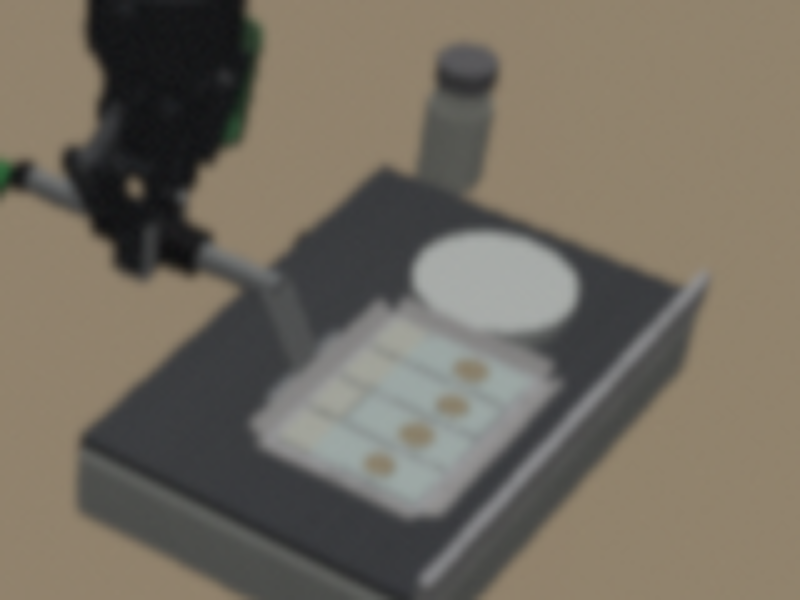

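View pics/w9.png

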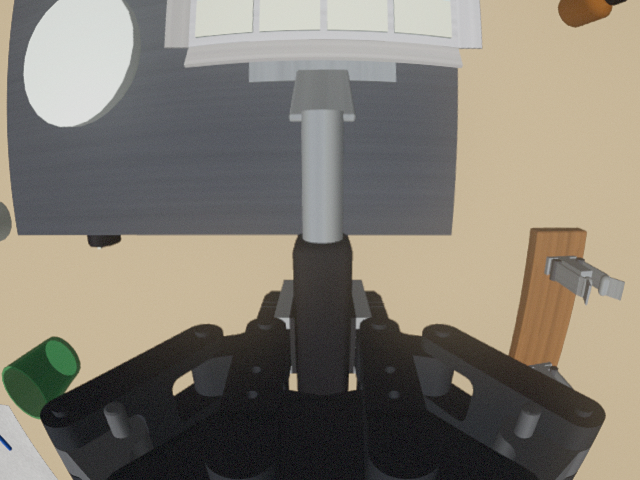

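```bash
python3 -m jog '[[0,0,4,0,10],[0,0,12,0,10],[-2,-3,22,0,10],[-5,-10,32,-0.2,10],[-8,-22,41,-0.4,10],[-11,-40,47,-0.6,10],[-15,-63,50,-0.8,10],[-19,-89,50,-1,10],[-23,-117,50,-1.2,10],[-27,-145,50,-1.4,10]]' 120
python3 -m jog '[[-3,-28,0,-0.2,10],[-6,-56,0,-0.4,10],[-9,-84,0,-0.6,10],[-12,-112,0,-0.8,10],[-15,-140,0,-1,10],[-18,-168,0,-1,10],[-20,-196,0,-1,10],[-22,-220,0,-1,10],[-23,-240,0,-1,10],[-23,-256,0,-1,10]]' 120
python3 -m jog '[[0,-12,0,0,10],[0,-20,0,0,10],[0,-25,0,0,10],[0,-28,0,0,10],[0,-29,0,0,10],[0,-29,0,0,10],[0,-29,0,0,10],[0,-29,0,0,10],[0,-29,0,0,10],[0,-29,0,0,10]]' 120
python3 - <<'E'
from h import *
from workcell import bot
st(bot); s=cam(bot,"scene","pics/s10.png"); cam(bot,"wrist","pics/w10.png");cam(bot,"top","pics/t10.png");st(bot)
im=cv2.imread("pics/s10.png")
cv2.imwrite("pics/b10.png",cv2.resize(im[220:400,170:410],(800,600),interpolation=cv2.INTER_CUBIC))
im=cv2.imread("pics/t10.png")
cv2.imwrite("pics/a10.png",cv2.resize(im[165:285,330:490],(800,600),interpolation=cv2.INTER_CUBIC))
E
```

```text
time: 18.85
tool_pos: [0.4727, 0.0418, 0.194]
tcp_rot: [-0.01, 2.217, -2.218]
wrist_force: [0.1, -0.0, -2.2]
width: 0.208
time: 20.1
tool_pos: [0.4495, -0.2137, 0.1939]
tcp_rot: [-0.01, -2.216, 2.217]
wrist_force: [0.0, -0.2, -2.6]
width: 0.207
time: 21.35
tool_pos: [0.4504, -0.2412, 0.1939]
tcp_rot: [-0.009, -2.217, 2.217]
wrist_force: [0.3, 0.2, -2.3]
width: 0.211
t 21.35 pos [ 0.4504 -0.2412  0.1939] z [-0.0081 -1.      0.    ] y [ 0. -0. -1.] F [ 0.3  0.2 -2.3] M [0.04 0.18 0.02] w 18.0
t 21.5 pos [ 0.4504 -0.2412  0.1939] z [-0.0083 -1.     -0.    ] y [ 0.  0. -1.] F [ 0.1  0.1 -1.7] M [-0.01  0.18 -0.04] w 17.9
```

View pics/b10.png

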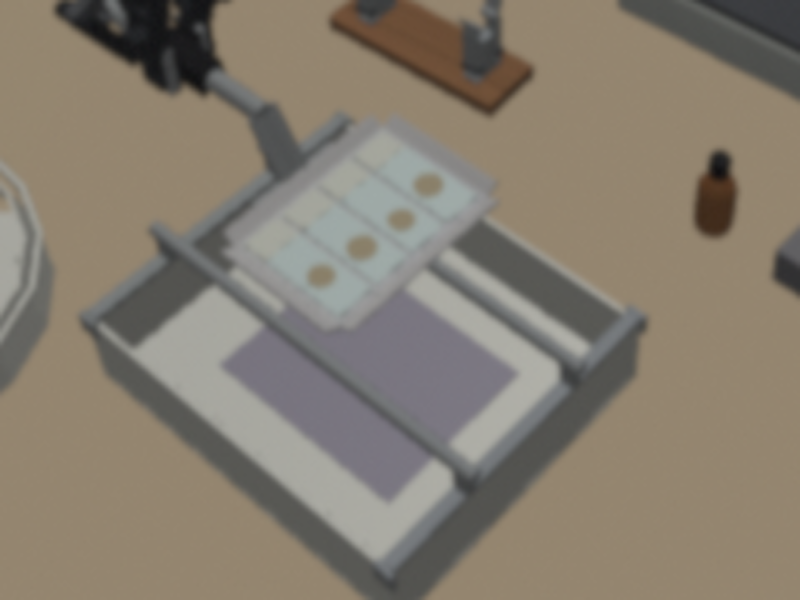

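View pics/a10.png

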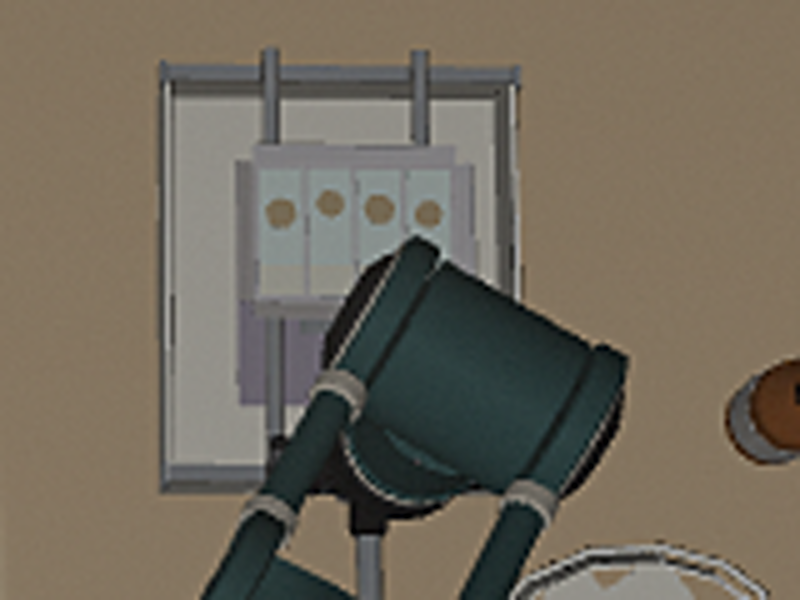

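View pics/w10.png

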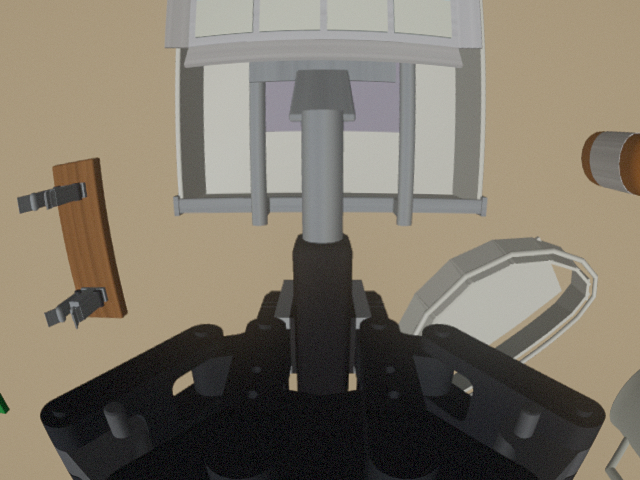

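```bash
python3 - <<'E'
from h import *
w=load("pics/w10.npy");t=load("pics/t10.npy");s=load("pics/s10.npy")
for n,u,v in [("rodL near",259.5,224),("rodL far",258,90),("rodR near",405,224),("rodR far",407,70)]: print(n,at(w,u,v,.086)[:2].round(4))
zr=.1939-.0063-.038
print("blade rear",at(w,249,81,zr)[:2].round(4),at(w,396,81,zr)[:2].round(4))
print("tray rim",at(w,186,65,zr+.007)[:2].round(4),at(w,461,65,zr+.007)[:2].round(4))
def A(u,v): return 330+(u+.5)/5-.5,165+(v+.5)/5-.5
def B(u,v): k=.3; return 170+(u+.5)*k-.5,220+(v+.5)*k-.5
P=[at(t,*A(u,v),zr+.007)[:2] for u,v in [(254,144),(456,147),(237,160),(236,300),(474,166)]]
print("top tray",np.round(P,4))
P=[at(s,*B(u,v),zr+.007)[:2] for u,v in [(378,117),(228,240),(495,195),(345,328)]]
print("scene tray",np.round(P,4), np.mean(P,0).round(4))
for n,u,v in [("Rnear",158,232),("Rfar",470,485),("Lfar",580,372)]: print("scene rod",n,at(s,*B(u,v),.085)[:2].round(4))
E
```

```text
rodL near [ 0.4644 -0.2021]
rodL far [ 0.5477 -0.2036]
rodR near [ 0.4635 -0.294 ]
rodR far [ 0.5602 -0.294 ]
blade rear [ 0.5431 -0.2105] [ 0.5425 -0.2744]
tray rim [ 0.5517 -0.1838] [ 0.5507 -0.3022]
top tray [[ 0.6518 -0.187 ]
 [ 0.65   -0.3061]
 [ 0.6421 -0.1768]
 [ 0.5582 -0.1746]
 [ 0.6385 -0.3164]]
scene tray [[ 0.5576 -0.1809]
 [ 0.5582 -0.3036]
 [ 0.6519 -0.182 ]
 [ 0.651  -0.3039]] [ 0.6047 -0.2426]
scene rod Rnear [ 0.47   -0.2946]
scene rod Rfar [ 0.7352 -0.3012]
scene rod Lfar [ 0.7356 -0.2061]
```

```bash
python3 -m jog '[[-1,-2,0,0,10],[-3,-5,-4,0,10],[-4,-6.5,-11,0,10],[-4,-6.5,-20,0,10],[-4,-6.5,-29,0,10],[-4,-6.5,-38,0,10],[-4,-6.5,-46,0,10],[-4,-6.5,-52,0,10],[-4,-6.5,-55,0,10],[-4,-6.5,-56,0,10]]' 120
python3 - <<'E'
from h import *
from workcell import bot
st(bot); s=cam(bot,"scene","pics/s11.png"); cam(bot,"wrist","pics/w11.png");st(bot)
im=cv2.imread("pics/s11.png")
cv2.imwrite("pics/b11.png",cv2.resize(im[220:400,170:410],(800,600),interpolation=cv2.INTER_CUBIC))
E
```

```text
time: 22.75
tool_pos: [0.4465, -0.2477, 0.1378]
tcp_rot: [-0.009, -2.217, 2.217]
wrist_force: [0.6, -0.0, -2.8]
width: 0.209
t 22.75 pos [ 0.4465 -0.2477  0.1378] z [-0.0082 -1.     -0.    ] y [-0.  0. -1.] F [ 0.6 -0.  -2.8] M [0.06 0.15 0.06] w 17.8
t 22.85 pos [ 0.4466 -0.2478  0.138 ] z [-8.2e-03 -1.0e+00  2.0e-04] y [ 3.e-04 -2.e-04 -1.e+00] F [ 0.  -0.5 -2.5] M [0.   0.2  0.01] w 18.4
```

View pics/b11.png

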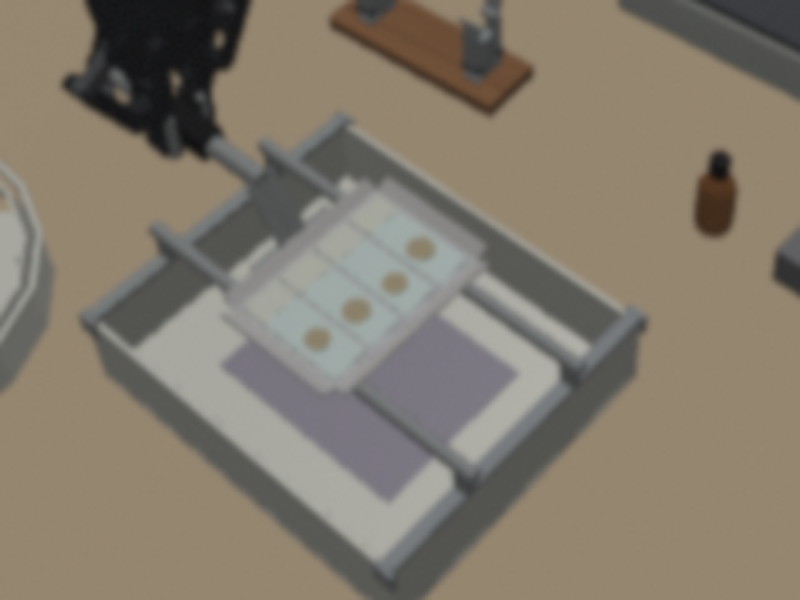

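View pics/w11.png

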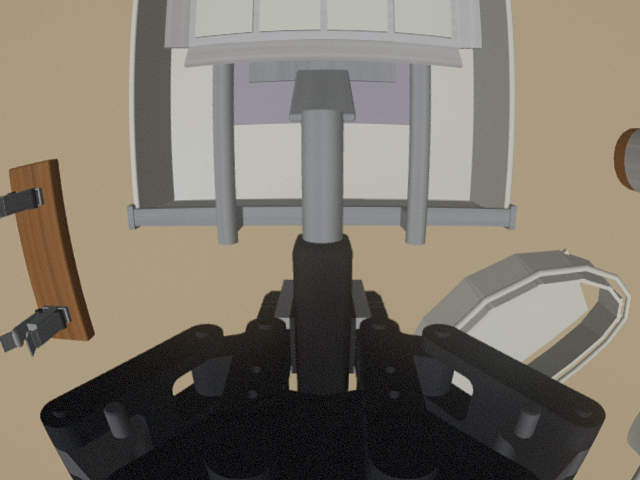

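```bash
python3 -m jog '[[0,0,-1.5,0,10],[0,0,-3,0,10],[0,0,-4.5,0,10],[0,0,-6,0,10],[0,0,-7.5,0,10],[0,0,-9,0,10],[0,0,-10.5,0,10],[0,0,-12,0,10],[0,0,-13.5,0,10],[0,0,-14.5,0,10]]' 120
python3 - <<'E'
from h import *
from workcell import bot
st(bot); s=cam(bot,"scene","pics/s12.png"); cam(bot,"wrist","pics/w12.png");st(bot)
im=cv2.imread("pics/s12.png")
cv2.imwrite("pics/b12.png",cv2.resize(im[220:400,170:410],(800,600),interpolation=cv2.INTER_CUBIC))
E
```

```text
time: 24.1
tool_pos: [0.4464, -0.2477, 0.1232]
tcp_rot: [-0.009, -2.217, 2.217]
wrist_force: [0.4, 0.1, -1.0]
width: 0.215
t 24.1 pos [ 0.4464 -0.2477  0.1232] z [-8.3e-03 -1.0e+00 -1.0e-04] y [-1.e-04  1.e-04 -1.e+00] F [ 0.4  0.1 -1. ] M [0.02 0.09 0.  ] w 18.3
t 24.2 pos [ 0.4463 -0.2477  0.1232] z [-8.2e-03 -1.0e+00 -2.0e-04] y [-2.e-04  2.e-04 -1.e+00] F [ 0.3 -0.1 -2.1] M [0.   0.06 0.03] w 18.4
```

View pics/b12.png

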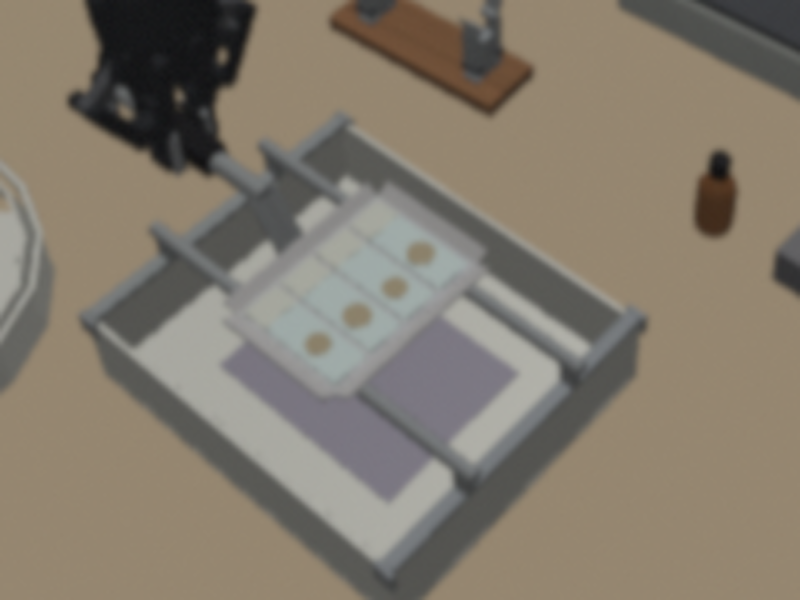

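View pics/w12.png

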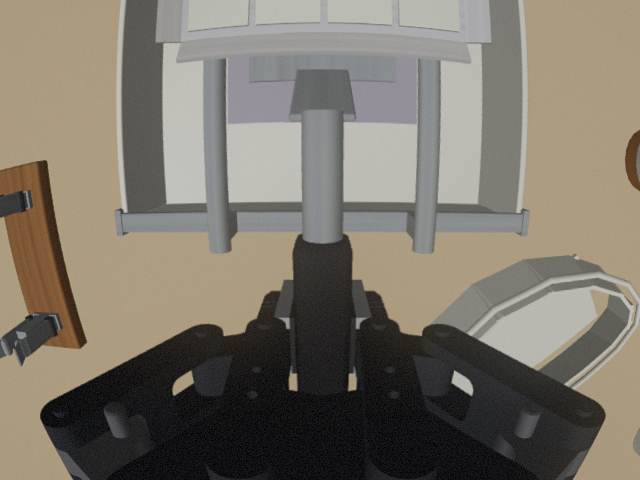

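```bash
python3 -m jog '[[-4,0,0,0,10],[-12,0.1,0,0,10],[-25,0.2,0,0,10],[-40,0.3,0,0,10],[-56,0.5,0,0,10],[-72,0.6,0,0,10],[-90,0.8,0,0,10],[-108,1,0,0,10],[-120,1.1,0,0,10],[-125,1.1,0,0,10]]' 120
python3 - <<'E'
from h import *
from workcell import bot
st(bot); s=cam(bot,"scene","pics/s13.png"); cam(bot,"wrist","pics/w13.png");cam(bot,"top","pics/t13.png");st(bot)
im=cv2.imread("pics/s13.png")
cv2.imwrite("pics/b13.png",cv2.resize(im[220:400,170:410],(800,600),interpolation=cv2.INTER_CUBIC))
im=cv2.imread("pics/t13.png")
cv2.imwrite("pics/a13.png",cv2.resize(im[165:285,330:490],(800,600),interpolation=cv2.INTER_CUBIC))
E
```

```text
time: 25.45
tool_pos: [0.3206, -0.2466, 0.1234]
tcp_rot: [-0.01, -2.217, 2.217]
wrist_force: [0.2, 0.4, -2.2]
width: 0.209
t 25.45 pos [ 0.3206 -0.2466  0.1234] z [-9.e-03 -1.e+00  1.e-04] y [ 3.e-04 -1.e-04 -1.e+00] F [ 0.2  0.4 -2.2] M [ 0.05  0.02 -0.02] w 17.9
t 25.6 pos [ 0.3216 -0.2468  0.1235] z [-8.6e-03 -1.0e+00  3.0e-04] y [ 6.e-04 -3.e-04 -1.e+00] F [ 0.1  0.  -2. ] M [-0.01  0.08  0.02] w 17.9
```

View pics/b13.png

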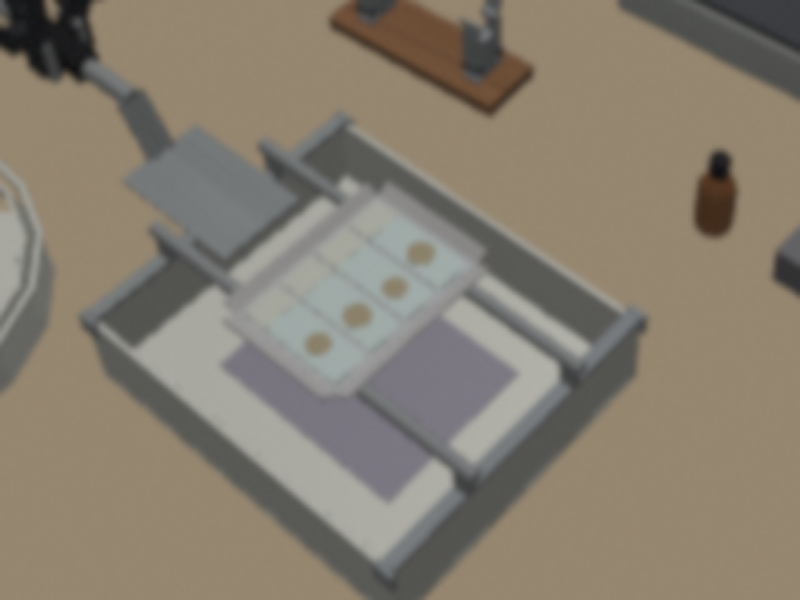

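View pics/a13.png

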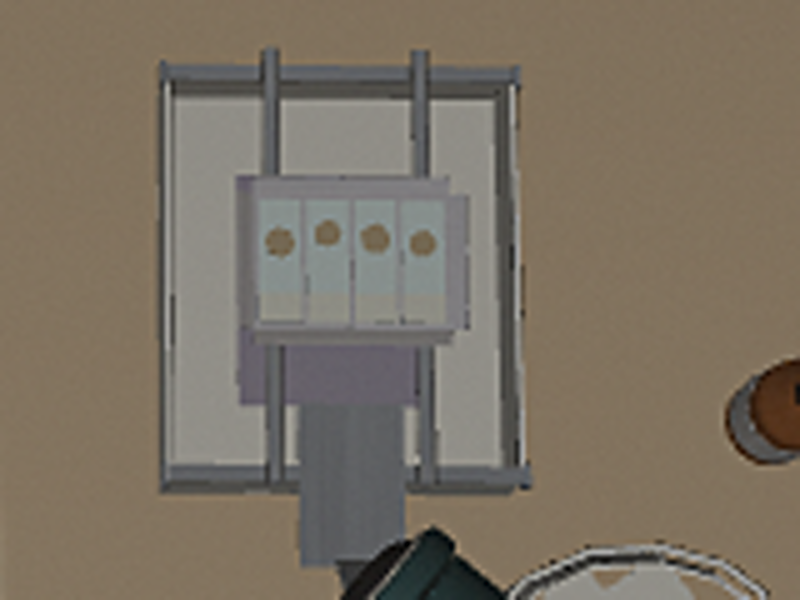

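View pics/w13.png

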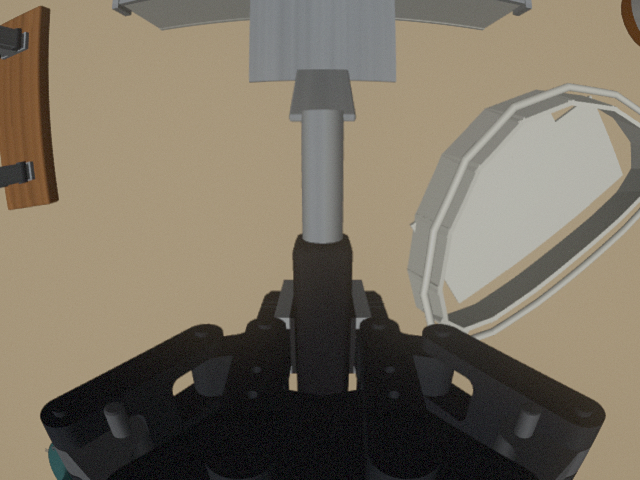

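```bash
python3 -m jog '[[0,0,10,0,10],[0,0,35,0,10],[2,3,60,0,10],[10,25,75,0.5,10],[25,60,75,1.2,10],[45,100,75,1.8,10],[68,145,75,2.4,10],[90,190,75,3,10],[104,222,65,3.2,10],[110,237,45,3.2,10]]' 120
python3 -m jog '[[0,0,0,0,10],[0,0,-10,0,10],[0,0,-20,0,10],[0,0,-30,0,10],[0,0,-30,0,10],[0,0,-30,0,10],[0,0,-30,0,10],[0,0,-30,0,10],[0,0,-30,0,10],[0,0,-30,0,10]]' 120
python3 - <<'E'
from h import *
from workcell import bot
st(bot); s=cam(bot,"scene","pics/s14.png"); cam(bot,"wrist","pics/w14.png");cam(bot,"top","pics/t14.png");st(bot)
im=cv2.imread("pics/s14.png")
cv2.imwrite("pics/b14.png",cv2.resize(im[170:290,240:400],(800,600),interpolation=cv2.INTER_CUBIC))
E
```

```text
time: 26.85
tool_pos: [0.4339, -0.0076, 0.17]
tcp_rot: [-0.051, 2.194, -2.194]
wrist_force: [0.5, -0.6, -1.5]
width: 0.212
time: 28.1
tool_pos: [0.4315, -0.0096, 0.1384]
tcp_rot: [-0.052, 2.197, -2.197]
wrist_force: [-0.5, 0.0, -1.3]
width: 0.21
t 28.1 pos [ 0.4315 -0.0096  0.1384] z [ 0.0477 -0.9989  0.    ] y [ 1.e-04 -0.e+00 -1.e+00] F [-0.5  0.  -1.3] M [-0.03  0.06 -0.01] w 17.9
t 28.25 pos [ 0.4314 -0.0096  0.1384] z [ 0.0477 -0.9989 -0.    ] y [ 0.  0. -1.] F [ 0.4 -0.1 -1.1] M [-0.03  0.05 -0.03] w 18.4
```

View pics/b14.png

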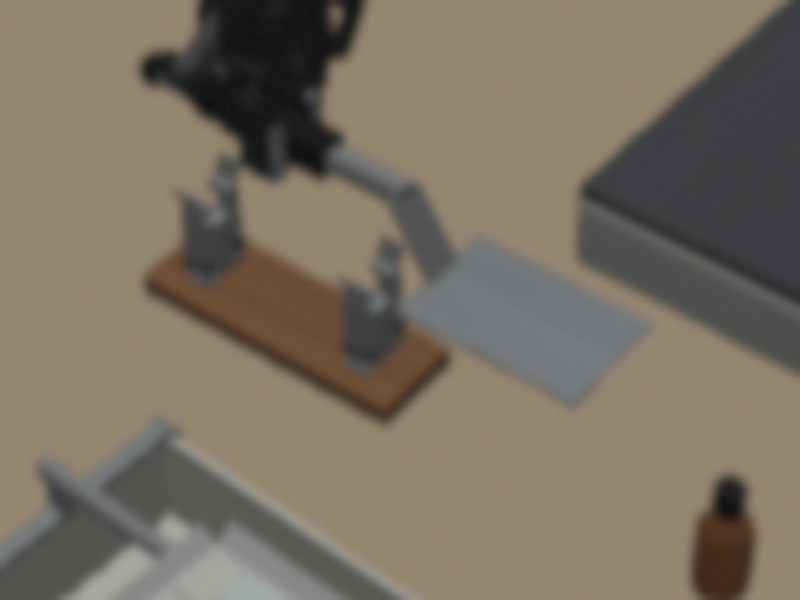

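View pics/w14.png

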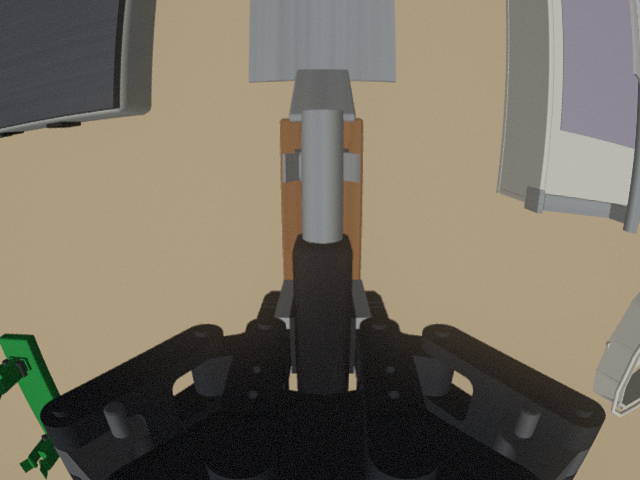

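```bash
python3 -m jog '[[0,0,-15,0,10],[0,0,-35,0,10],[0,0,-50,0,10],[0,0,-56,0,10],[0,0,-61,0,10],[0,0,-66,0,10],[0,0,-71,0,10],[0,0,-74.5,0,10],[0,0,-74.5,0,10],[0,0,-74.5,0,10]]' 120
python3 - <<'E'
from h import *
from workcell import bot
st(bot); s=cam(bot,"scene","pics/s15.png"); cam(bot,"wrist","pics/w15.png");st(bot)
im=cv2.imread("pics/s15.png")
cv2.imwrite("pics/b15.png",cv2.resize(im[170:290,240:400],(800,600),interpolation=cv2.INTER_CUBIC))
E
```

```text
time: 29.5
tool_pos: [0.4344, -0.0092, 0.0654]
tcp_rot: [-0.045, 2.195, -2.194]
wrist_force: [4.7, 3.3, -1.4]
width: 0.21
t 29.5 pos [ 0.4344 -0.0092  0.0654] z [ 4.700e-02 -9.989e-01 -5.000e-04] y [ 6.4e-03  8.0e-04 -1.0e+00] F [ 4.7  3.3 -1.4] M [ 0.51 -0.65 -0.06] w 18.0
t 29.6 pos [ 0.4339 -0.0091  0.065 ] z [ 4.690e-02 -9.989e-01 -7.000e-04] y [ 0.0053  0.001  -1.    ] F [ 3.8  4.4 -2.5] M [ 0.63 -0.57 -0.02] w 18.0
```

View pics/b15.png

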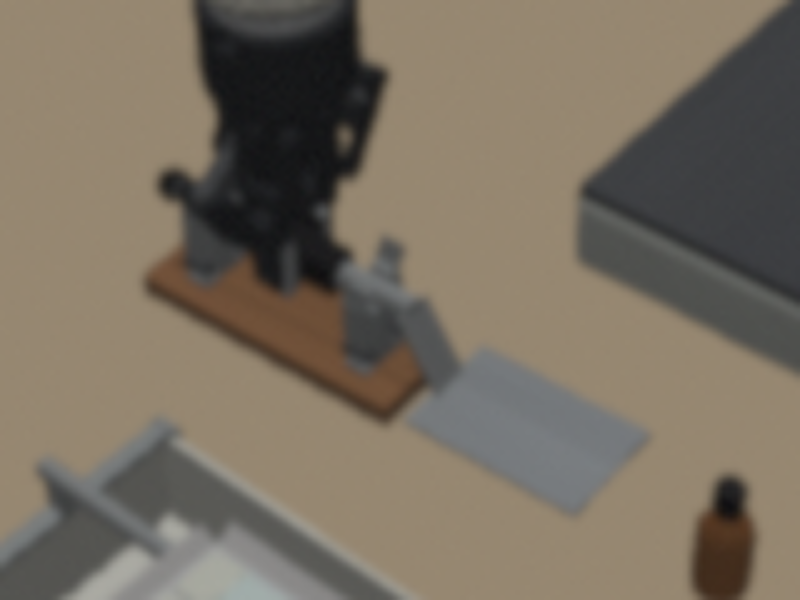

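View pics/w15.png

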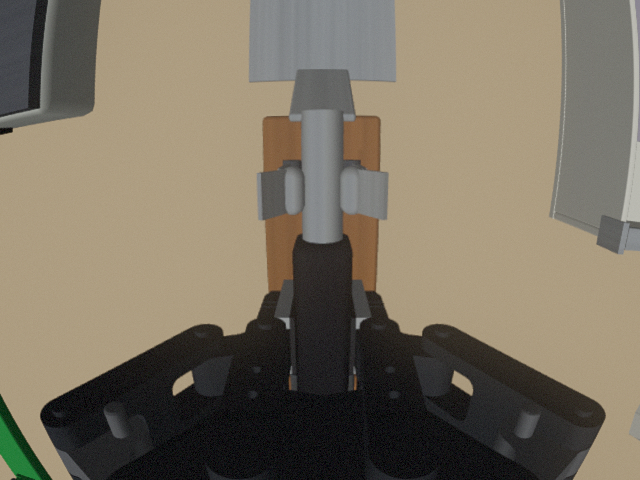

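```bash
python3 -m jog '[[0,0,-0.5,0,10],[0,0,-0.5,0,10],[0,0,-0.5,0,10],[0,0,-0.5,0,10],[0,0,-0.5,0,10],[0,0,-0.5,0,10],[0,0,-0.5,0,10],[0,0,-0.5,0,10],[0,0,-0.5,0,10],[0,0,-0.5,0,10]]' 120
python3 - <<'E'
from h import *
from workcell import bot
st(bot);cam(bot,"wrist","pics/w16.png")
E
```

```text
time: 30.85
tool_pos: [0.4332, -0.0092, 0.0644]
tcp_rot: [-0.048, 2.197, -2.195]
wrist_force: [3.1, 3.7, 2.6]
width: 0.213
t 30.85 pos [ 0.4332 -0.0092  0.0644] z [ 4.720e-02 -9.989e-01 -7.000e-04] y [ 3.5e-03  9.0e-04 -1.0e+00] F [3.1 3.7 2.6] M [ 0.75 -0.23  0.05] w 18.2
```

```bash
python3 -m jog '[[0,0,0,0,20],[0,0,0,0,24],[0,0,0,0,30],[0,0,0,0,40],[0,0,0,0,50],[0,0,0,0,50],[0,0,0,0,50],[0,0,0,0,50],[0,0,0,0,50],[0,0,0,0,50]]' 40
python3 - <<'E'
from h import *
from workcell import bot
st(bot);cam(bot,"wrist","pics/w17.png")
E
```

```text
time: 32.15
tool_pos: [0.4314, -0.0096, 0.0633]
tcp_rot: [-0.052, 2.197, -2.197]
wrist_force: [-0.2, -0.2, -0.2]
width: 0.581
t 32.15 pos [ 0.4314 -0.0096  0.0633] z [ 0.0477 -0.9989 -0.    ] y [-0.  0. -1.] F [-0.2 -0.2 -0.2] M [ 0.01 -0.06  0.03] w 49.6
```

View pics/w17.png

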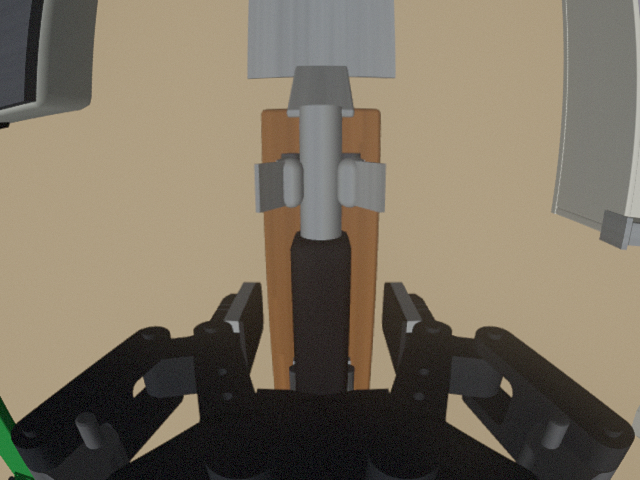

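```bash
python3 -m jog '[[0,0,5,0,50],[0,0,20,0,50],[0,0,50,0,60],[0,0,90,0,85],[0,0,130,0,85],[0,0,158,0,85],[-2,-3,158,0,85],[-2,-3,158,0,85],[-2,-3,158,0,85],[-2,-3,158,0,85]]' 40
python3 -m jog '[[0,-30,0,0,85],[0,-60,0,0,85],[0,-100,10,0,85],[-10,-150,20,0,85],[-20,-200,20,0,85],[-30,-240,20,0,85],[-30,-240,20,0,85],[-30,-240,20,0,85],[-30,-240,20,0,85],[-30,-240,20,0,85]]' 40
python3 - <<'E'
from h import *
from workcell import bot
st(bot)
for n in("scene","top"): cam(bot,n,f"pics/{n[0]}18.png")
a=cv2.imread("pics/scene0.png");b=cv2.imread("pics/s18.png")
q=lambda i:cv2.resize(i[185:285,255:385],(400,300),interpolation=cv2.INTER_CUBIC)
c=cv2.imread("pics/top0.png");d=cv2.imread("pics/t18.png")
r=lambda i:cv2.resize(i[205:310,270:370],(400,300),interpolation=cv2.INTER_CUBIC)
cv2.imwrite("pics/cmp.png",np.vstack([np.hstack([q(a),q(b)]),np.hstack([r(c),r(d)])]))
E
```

```text
time: 33.45
tool_pos: [0.4286, -0.0126, 0.2201]
tcp_rot: [-0.055, 2.199, -2.198]
wrist_force: [-0.4, -0.8, -0.7]
width: 0.998
time: 34.7
tool_pos: [0.3997, -0.2516, 0.2413]
tcp_rot: [-0.054, 2.197, -2.196]
wrist_force: [0.3, 0.4, 0.9]
width: 0.996
t 34.7 pos [ 0.3997 -0.2516  0.2413] z [ 4.940e-02 -9.988e-01 -2.000e-04] y [-0.e+00  2.e-04 -1.e+00] F [0.3 0.4 0.9] M [-0.02  0.   -0.07] w 85.1
```

View pics/cmp.png

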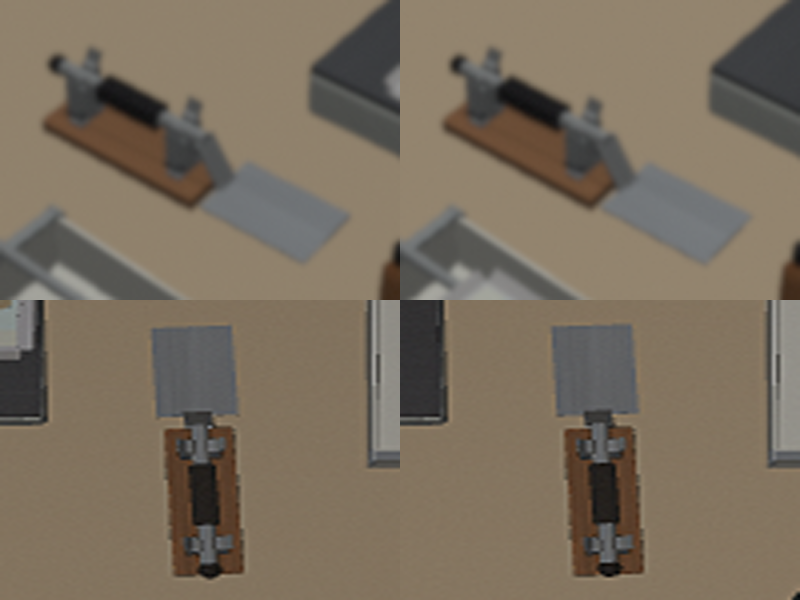

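View pics/s18.png

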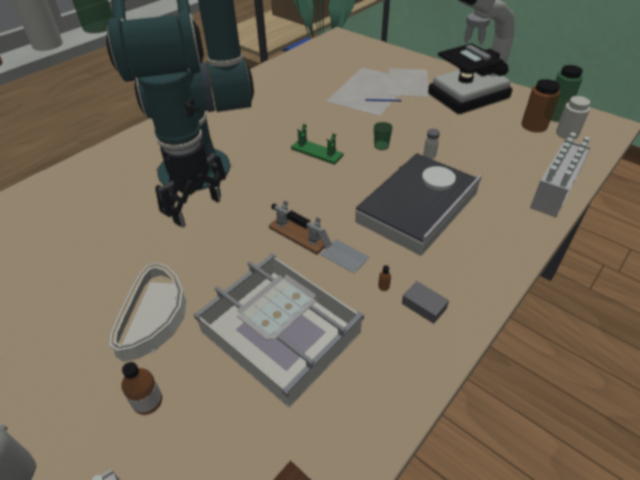

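View pics/t18.png

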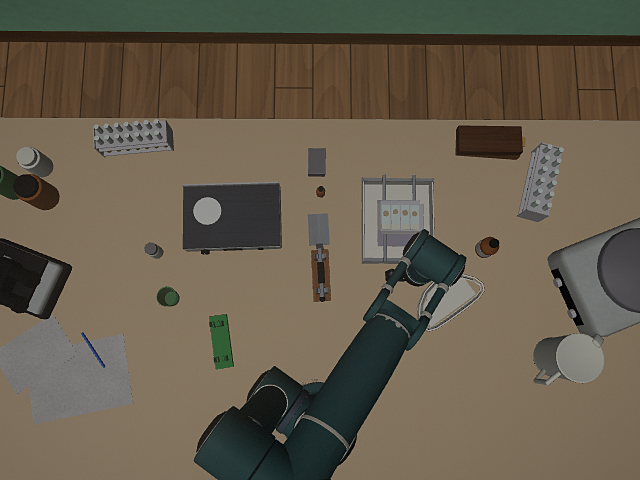

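```bash
python3 -c "
from workcell import bot
print(bot.finish_job())"
```

```text
the job is handed in; nothing more can be done
None
```

I moved the tray to the staining bridge, put the lifter back in its clips and handed the job in at about 35 s of the 67 s allowed. No verdict was reported, so the outcome rests on my own checks.

- **What I did:** I pulled the lifter straight up out of its clips and pushed its blade along the warmer plate. That squared the tray against the back lip and ran the blade under it. I carried the tray level to the basin, lowered it onto the rods, drew the blade out towards the robot and pushed the lifter back down into both clips.
- **Tray:** the last close-up pictures show it level on both rods. It is about 1 mm off centre across and 3 mm along the bridge, and within about 1° of square.
- **Lifter:** before-and-after pictures from both fixed cameras match to 1–2 mm. The wrist camera suggests it sits about 2–3 mm forward along the rail, within the 15 mm allowed. When I let go, the height reading was within 0.1 mm of the one at the first grasp.
- **Rest of the bench:** by eye, nothing else had moved. The gripper ended open and well clear of everything.
- **Disagreement between cameras:** the fixed cameras differed by 3–6 mm in absolute position. I aligned from the wrist camera and from differences within a single picture instead.

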